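Prop a plaster wedging slab up to dry

TASK

Prop up the front edge of the washed plaster wedging slab so that it can dry: slide the pry bar's toe under the edge over the hardwood block, lever the slab up until the bar's handle touches down on the bench, without leaning hard on it, and leave the bar holding the slab while you slip the kiln post, lying flat, about half its length under the raised edge beside the bar. Then ease the bar up so that the slab settles gently on the post, draw the bar out and lay it flat on the bench in front of the slab, clear of the slab and the block. Never force the post in, keep the gripper off the slab, and leave the jar, bowl and beaker alone.

Things in the scene. Friction and masses are not known exactly. Their poses are not given: they have to be found in the camera images.
- slab_base: fixed hinge rail and rubber feet of the wedging slab. Origin: on the bench (z = 0) straight below the middle of the front lower edge of the slab as it lies; x points level from the front edge back to the hinge, y along the edge, z up. A rubber foot (30 by 26) near each front corner, at x = 30, y = -165 and +165 mm; between them the 20 mm gap under the edge is open
- slab_edge (a point): middle of the front lower edge of the slab (moves with it). White plaster slab in a brown hardwood frame, 300 deep (x) by 360 wide (y) by 38 thick, 5 kg give or take a tenth; its flat underside lies 20 mm above the bench at rest. Hinge axis along y, 300 mm behind this edge, 20 mm up
- slab (a joint): angle of the slab about its back hinge, rad: 0 lying, growing as the front edge rises (0.01 rad lifts the front edge 3 mm). The hinge is stiff with dried clay (4.5 N m of friction): raising the front edge takes about 40 N upward at the edge; unsupported it sinks by itself, pressing down with about 10 N
- block_ridge (a point): top of the rounded ridge of the loose dark hardwood fulcrum block (44 by 70 mm foot, 21 high, 0.25 kg), midway along the ridge. The ridge runs along the block's y axis, 54 long, parallel to the slab's front edge, radius 8 mm; it stands about 45 mm in front of that edge
- bar_grip (a point): centre of mass of the pry bar (420 long, 0.9 kg), on the centre line of its shank. x points to the toe, z up as it lies, this point 13 mm above the bench. Blue steel shank 11 wide by 26 high, x = -84 to +159 mm, flat underside 13 mm below this point; black handle grip 28 by 28, x = -202 to -84, same underside; steel toe plate 32 wide, 5.5 thick, x = +159 to +218, bent up 7 degrees from the underside
- bar_toe (a point): middle of the tip of the pry bar's toe, 218 mm ahead of bar_grip, 3 mm lower; axes as the bar's. With the handle raised about 20 degrees and the shank on the block the toe goes 20 to 30 mm under the edge. Pressing then takes about 10 N at bar_grip on top of the bar's weight; once the handle end is on the bench the bar's weight keeps the slab up when let go; alone it raises the edge only a few mm
- post_center (a point): centre of the loose square kiln post, cream ceramic, 100 by 30 by 30 mm, 0.18 kg, long axis x, lying on the bench
- jar: bystander: amber glaze jar with a yellow lid, 68 across, 75 high, origin under its middle
- bowl: bystander: white porcelain bowl, 110 across, 55 high, origin under its middle
- beaker: bystander: white porcelain beaker, 80 across, 85 high, origin under its middle
Not all that is in view belongs to the job. Several things look just like the part that bears post_center: the one meant starts farthest from the robot's base.

How it is judged:
By the outcome, as a careful person would: the job done as asked, in the order asked, and still so for the second after the job is handed in, with the robot touching nothing.
It also fails if it takes over 72 s, if anything falls off the work surface, if the arm or the gripper's body presses on something with over 40 N, if the wrist force passes 120 N, or if a joint passes its speed limit or range.

ROBOT

A 6-joint arm with a two-finger parallel gripper is mounted at the origin on the work surface. World frame = base frame: x ahead of the robot, y to its left, z up, the work surface at z = 0. Lengths are in m, angles in degrees, forces in N, time in s.
With the tool pointing down it reaches from about 0.3 to 0.75 m from the base axis. Payload 8.5 kg.
Tool frame: the origin (TCP) lies between the finger pads; the fingertips stand 17 mm ahead of it and the grasp point (between the pads) lies 2 mm behind it (env.tip_reach is the distance from the TCP to the fingertips, in m); z points along the fingers, y is the line along which they close (so a half turn about z gives the same grasp; the last joint's range is limited). The gripper opens to 85 mm and grips with 20 to 120 N. Pads are 22 mm wide; open, the fingers measure 114 mm over their backs; the gripper's body (76 mm by 85 mm) begins 54 mm behind the grasp point. The pads swing forward as they close: fully open they stand 13 mm farther back than shut.
Start: joints at [62.664, 21.807, 74.336, -0, 83.858, -12.336], TCP at [0.142, 0.531, 0.248] pointing down, gripper open.
Joint ranges: [-178.18, 178.18], [-50.72, 133.34], [12.68, 142.11], [-81.47, 261.47], [9.98, 163.14], [-165.26, 165.26]. Speed limits (degrees/s): [136.94, 136.94, 180, 180, 180, 180].

INTERFACE

Orientations are given as a 3x3 rotation matrix whose columns are the frame's x, y, z axes.
In Python, from rig import env, viewer gives the robot as it stands.
- The arm moves only by the tool move_arm, never from a script. Its argument "motion" is a list of rows, each a list of 2 entries, a list of its own where there are three numbers: the shift along the tool's x, y, z normalised to -1 to 1, where 1 is 50 mm, then the turn, a rotation vector about the tool's x, y, z normalised to -1 to 1, where 1 is 8 degrees. A call has 1 to 20 rows; each row shifts and turns the commanded pose from where the row before left it, along the tool's axes as they then stand; what a row does not reach is not made up. A row lasts 1/10 s, in which the tool goes at most 50 mm and 8.59 degrees, less where a joint would pass 70% of its speed; a pose out of reach is approached as far as the arm can. A call with a number of a shift or a turn outside -1 to 1 is refused whole. A call with a gripper value outside its range is refused whole. "claw" is the closure, from 0 (fully open) to 1 (shut), set as the call begins (left out, the last holds). The fingers move at their own pace and stop on an object; "force" is the grip in N (left out, the last holds). Time passes only in rows, so rows that do not move let the fingers close. It gives the time, the measured TCP pose, the force, the opening and the grip force at its end, in the units of the state.
- env.observe(): the state, without advancing time (a new reading comes with each control period).
- viewer.get_image(name): name is "scene" or "top"; returns a dict with "frame" (400x640x3 uint8, red, green, blue), "depth" (400x640 float32, m along the optical axis (not along the pixel's ray), 0 where there is no reading), "fx", "fy", "cx", "cy" (pixels), "eye" and "attitude" of the camera in the world. Camera axes: x right, y up, looking along -z (the intrinsics and any distortion apply to the point x, -y, -z); pixel columns grow to the right and rows downward; lengths in m; the calibration is good to about 2 mm. A picture is of the moment at which its call begins.
- env.close_job(): hands the job in; it is judged then, once.
The state is a dict: "time_s": time; "q": joint angles; "qvel": joint speeds; "joint_efforts": joint torques, N m; "position": TCP position; "tool_rot": TCP orientation; "ft_force": force on the tool from outside, world axes, zero at the start; "wrist_torque": the same for the moment, N m; "grip_width": finger opening in m; "gripper_force": force on a finger pad.
Only numpy, scipy, OpenCV 4.12 (cv2) and the standard library are available. Lean on these libraries where they do the work, as an engineer would, in place of code of your own. Each camera call takes 0.05 s, during which the arm holds its last target. There are 200 camera calls.

## Working session

There is one attempt and no reset: what is moved stays moved. The work goes in short steps, Python scripts to look and compute and a tool call to move; the robot and the scene stay as the last step left them, time stands still between calls to the robot, and variables do not carry over. Pictures are saved under pics/ and viewed, at most 10 in all, crops included, and the job is handed in when it is done.

Besides the shell and the picture viewer there is one more tool, called after "Emit:" as name(argument=value, ...), one argument or row to a line, values as JSON. move_arm: Moves the arm, as the interface text tells. Scaled input: -1 to 1 covers 50 mm each way for a shift and 8 degrees each way for a turn. Its arguments: {"type":"object","properties":{"motion":{"type":"array","items":{"type":"array"}},"claw":{"type":"number"},"force":{"type":"number"}},"required":["motion"]}

```bash
ls; mkdir -p pics; cat > h.py <<'E'
import numpy as np, cv2
from rig import env, viewer
def shot(n,f=None):
    d=viewer.get_image(n)
    if f: cv2.imwrite('pics/'+f,d['frame'][:,:,::-1])
    np.savez('/tmp/'+n+'.npz',**d); return d
def load(n): return dict(np.load('/tmp/'+n+'.npz',allow_pickle=True))
def P(d,u,v,z=None):
    r=np.array([(u-d['cx'])/d['fx'],-(v-d['cy'])/d['fy'],-1.0]); R=np.array(d['attitude']); e=np.array(d['eye'])
    w=R@r
    if z is None:
        return e+w*float(np.median(d['depth'][int(v)-1:int(v)+2,int(u)-1:int(u)+2]))
    return e+w*(z-e[2])/w[2]
E
python3 - <<'E'
from h import *
for n in('scene','top'):
    d=shot(n,n+'0.png'); print(n,d['fx'],d['eye'],np.array(d['attitude']).round(3).tolist(),[k for k in d])
print(env.observe())
E
```

```text
pics
scene 487.9283948217454 [0.97212679 0.86205038 1.32453447] [[-0.884, -0.379, 0.272], [0.467, -0.734, 0.494], [0.012, 0.564, 0.826]] ['frame', 'depth', 'fx', 'fy', 'cx', 'cy', 'eye', 'attitude']
top 436.8782731613322 [0.24598923 0.06205213 1.52419615] [[0.017, 0.982, -0.188], [-1.0, 0.016, -0.005], [-0.002, 0.188, 0.982]] ['frame', 'depth', 'fx', 'fy', 'cx', 'cy', 'eye', 'attitude']
{'time_s': 0.1, 'q': array([ 6.26641050e+01,  2.18367024e+01,  7.43774158e+01,  1.61948435e-03,
        8.38589975e+01, -1.23356474e+01]), 'qvel': array([ 0.07065722, -0.07606123, -0.07725912,  0.01246595, -0.08141297,
        0.15549267]), 'joint_efforts': array([ 4.41504351e-03, -4.49219477e+01, -2.31659496e+01, -1.92313191e-04,
        3.63977226e-03, -8.53797860e-05]), 'position': array([0.14223827, 0.53104958, 0.24779515]), 'tool_rot': array([[-9.65923829e-01,  2.58825779e-01, -6.10962084e-04],
       [ 2.58826326e-01,  9.65923225e-01, -1.12070062e-03],
       [ 3.00076256e-04, -1.24064450e-03, -9.99999185e-01]]), 'ft_force': array([-0.46646131,  0.34304697, -0.1446474 ]), 'wrist_torque': array([ 0.01521109,  0.00837044, -0.02346319]), 'gripper_force': 0.0, 'grip_width': 0.08553836376687711}
```

View pics/scene0.png

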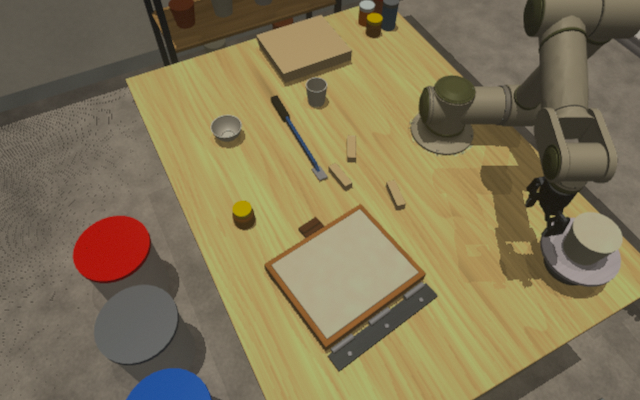

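View pics/top0.png

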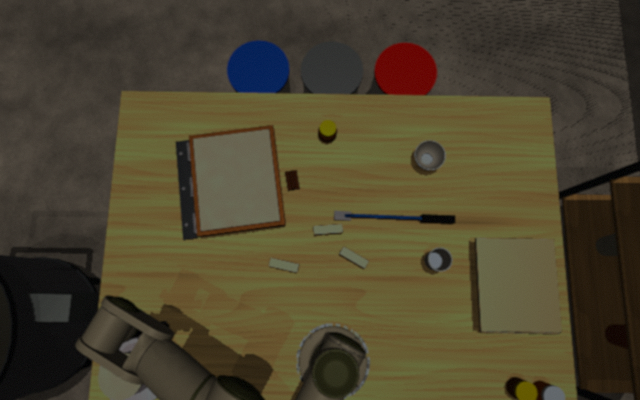

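Candidates for the post, in top-view pixels: A (328,230), B (353,258) and C (284,265). The slab is at left with its front edge near u≈280, the block is at (292,180), and the bar runs from its toe at (337,216) to its handle end at (455,219). Next I'll enlarge and measure.

```bash
python3 - <<'E'
from h import *
d=load('top'); f=d['frame'][:,:,::-1]
c=cv2.resize(f[115:280,260:465],None,fx=3.9,fy=3.6,interpolation=cv2.INTER_CUBIC); c=np.clip(c*1.6,0,255)
c=cv2.resize(f[115:280,260:465],None,fx=3.6,fy=3.6,interpolation=cv2.INTER_CUBIC); cv2.imwrite('pics/c1.png',np.clip(c.astype(float)*1.7,0,255).astype('uint8'))
for n,u,v in [('A',328,230),('B',353,258),('C',284,265)]:
    p=P(d,u,v); print(n,p.round(3),np.hypot(*p[:2]).round(3))
for u,v in[(272,128),(284,227),(292,180),(340,216),(400,218),(440,219)]: print(u,v,P(d,u,v).round(3))
E
```

```text
A [0.432 0.02  0.03 ] 0.432
B [ 0.338 -0.066  0.029] 0.344
C [0.31  0.167 0.032] 0.353
272 128 [0.789 0.222 0.055]
284 227 [ 0.444  0.174 -0.002]
292 180 [0.609 0.149 0.02 ]
340 216 [ 0.485 -0.022  0.009]
400 218 [ 0.479 -0.23   0.022]
440 219 [ 0.477 -0.367  0.028]
```

View pics/c1.png

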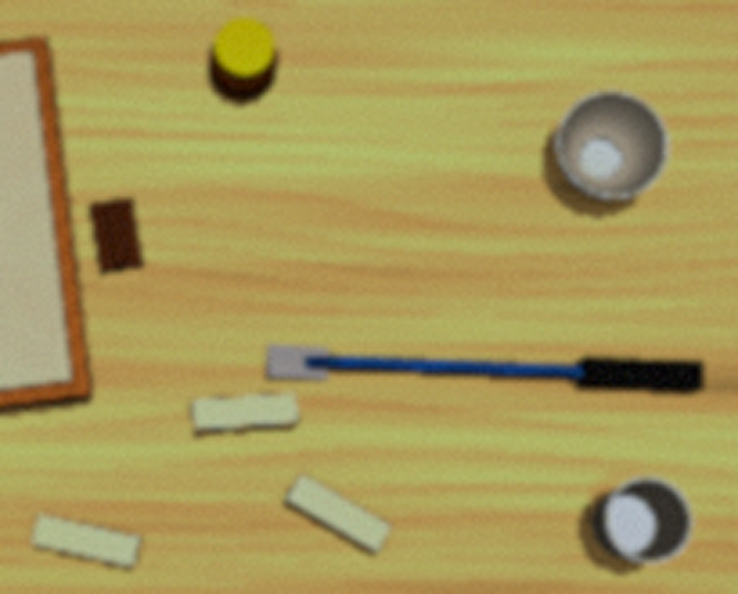

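Bar, block, slab edge and posts are clear in this crop. Post A, at crop (245,412), is farthest at 0.43 m, so it's the one. I'll get precise poses from the depth cloud.

```bash
cat >> h.py <<'E'
def cloud(d):
    h,w=d['depth'].shape; u,v=np.meshgrid(np.arange(w),np.arange(h)); D=d['depth']
    r=np.stack([(u-d['cx'])/d['fx'],-(v-d['cy'])/d['fy'],-np.ones_like(D)],-1)*D[...,None]
    return r@np.array(d['attitude']).T+np.array(d['eye'])
def rect(p): 
    (c,s,a)=cv2.minAreaRect((p[:,:2]*1000).astype(np.float32)); return np.round(c,1),np.round(s,1),round(a,2)
E
python3 - <<'E'
from h import *
for n in('top','scene'):
    d=load(n); X=cloud(d); f=d['frame'].astype(int); x,y,z=X[...,0],X[...,1],X[...,2]
    R,G,B=f[...,0],f[...,1],f[...,2]
    def rep(name,m):
        p=X[m]
        if len(p)>4: print(n,name,len(p),rect(p),'zmed',np.median(p[:,2]).round(4),'mean',p.mean(0).round(4))
    box=lambda a,b,c,e:(x>a)&(x<b)&(y>c)&(y<e)
    rep('post',box(.40,.465,-.05,.10)&(z>.024)&(z<.04))
    rep('block',box(.55,.67,.11,.185)&(z>.012))
    rep('slab',box(.4,.85,.1,.6)&(z>.045)&(z<.07))
    rep('bar',box(.45,.52,-.45,.0)&(z>.018))
    bl=box(.45,.52,-.45,.02)&(B>R+15)&(B>G+5); rep('blue',bl)
    rep('handle',box(.45,.52,-.45,.02)&(R+G+B<120))
    for nm,m in(('blue',bl),('handle',box(.45,.52,-.45,.02)&(R+G+B<120))):
        p=X[m]; l=cv2.fitLine(p[:,:2].astype(np.float32),cv2.DIST_HUBER,0,.01,.01).ravel(); print(nm,l.round(4),p[:,1].min().round(4),p[:,1].max().round(4))
    rep('toe',box(.45,.52,-.08,.02)&(abs(R-G)<25)&(abs(B-G)<25)&(B>80))
d=load('top')
q=lambda a,b,z:P(d,260+a/3.6-.36,115+b/3.6-.36,z).round(4)
print('slab corners',q(46,38,.058),q(90,390,.058))
print('block',[q(a,b,.012) for a,b in((91,204),(132,200),(142,266),(102,271))])
print('bar toe',q(267,361,.009),'shank',q(307,361,.026),q(582,372,.026),'hend',q(702,375,.028))
E
```

```text
top post 248 (array([435.5,  19.7]), array([30.1, 99.2]), 5.75) zmed 0.0305 mean [0.4354 0.0187 0.0305]
top block 217 (array([599.3, 155.6]), array([92.9, 62.6]), 4.33) zmed 0.0165 mean [0.609 0.149 0.018]
top slab 8766 (array([601.4, 341.5]), array([361.8, 300.8]), 8.73) zmed 0.0578 mean [0.5961 0.3403 0.0578]
top bar 542 (array([ 478.8, -212. ]), array([ 43.6, 414.4]), 1.97) zmed 0.0271 mean [ 0.4802 -0.2687  0.027 ]
top blue 211 (array([ 483.8, -172.4]), array([265.8,  13.4]), 89.15) zmed 0.0263 mean [ 0.4836 -0.1703  0.0257]
top handle 465 (array([ 481.3, -230. ]), array([374.3,  28.3]), 88.89) zmed 0.0267 mean [ 0.4788 -0.289   0.0256]
blue [ 0.0265  0.9996  0.4836 -0.1703] -0.3053 -0.0396
handle [ 0.0182  0.9998  0.4788 -0.289 ] -0.4171 -0.0429
top toe 22 (array([487.3, -20.5]), array([23. , 24.5]), 0.43) zmed 0.0105 mean [ 0.4868 -0.0177  0.0112]
scene post 229 (array([439.6,  24.5]), array([ 33.4, 101.4]), 3.05) zmed 0.0306 mean [0.441  0.0245 0.0309]
scene block 225 (array([601.8, 151.3]), array([ 57. , 106.2]), 87.49) zmed 0.0167 mean [0.6163 0.1519 0.0176]
scene slab 11955
[... 273 characters left out ...]
29) zmed 0.026 mean [ 0.4865 -0.1634  0.0242]
scene handle 60 (array([ 484.8, -353.7]), array([ 26.8, 110.1]), 0.05) zmed 0.028 mean [ 0.491  -0.3471  0.0273]
blue [ 0.0272  0.9996  0.4855 -0.2368] -0.3038 -0.0393
handle [ 0.0192  0.9998  0.4942 -0.3173] -0.4088 -0.2987
scene toe 122 (array([487.5, -36.8]), array([75.5, 36.8]), 87.87) zmed 0.0105 mean [ 0.4899 -0.032   0.0111]
slab corners [0.7978 0.221  0.058 ] [0.45   0.1676 0.058 ]
block [array([0.6425, 0.1754, 0.012 ]), array([0.6472, 0.1348, 0.012 ]), array([0.5803, 0.1233, 0.012 ]), array([0.5746, 0.1626, 0.012 ])]
bar toe [ 0.4882 -0.0006  0.009 ] shank [ 0.4861 -0.0384  0.026 ] [ 0.4797 -0.3031  0.026 ] hend [ 0.4784 -0.4177  0.028 ]
```

```bash
cat >> h.py <<'E'
from scipy.spatial.transform import Rotation as Ro
O=np.array([.6254,.1935,0]); YAW=98.6
def Rt(yaw,pitch=0):
    "tool down, x along yaw; pitch>0 = tool x dips down"
    c,s=np.cos(np.radians(yaw)),np.sin(np.radians(yaw))
    R=np.array([[c,s,0],[s,-c,0],[0,0,-1]]); return R@Ro.from_rotvec([0,-np.radians(pitch),0]).as_matrix()
def S(x,y,z,yaw=YAW):
    c,s=np.cos(np.radians(yaw)),np.sin(np.radians(yaw)); return O+np.array([c*x-s*y,s*x+c*y,z])
def plan(p,R,p0=None,R0=None,name=''):
    o=env.observe(); p0=o['position'] if p0 is None else p0; R0=o['tool_rot'] if R0 is None else R0
    tr=Ro.from_matrix(R0.T@R).as_rotvec(degrees=True)/8
    print(name,'turn first /8deg',tr.round(3),'then shift /50mm',(R.T@(np.array(p)-p0)/.05).round(3))
def st():
    o=env.observe(); R=o['tool_rot']; print('t',round(o['time_s'],2),'p',o['position'].round(4),'slabframe',(Ro.from_euler('z',-YAW,degrees=True).apply(o['position']-O)*1000).round(1),'yaw',np.degrees(np.arctan2(R[1,0],R[0,0])).round(2),'pitch',-np.degrees(np.arcsin(R[2,0])).round(2),'F',o['ft_force'].round(1),'T',o['wrist_torque'].round(2),'w',round(o['grip_width'],4),'gf',round(o['gripper_force'],1)); return o
E
python3 - <<'E'
from h import *
st(); print(env.tip_reach)
plan([.4826,-.2165,.12],Rt(88.6))
plan([.4826,-.2165,.021],Rt(88.6),np.array([.4826,-.2165,.12]),Rt(88.6))
E
```

```text
t 0.1 p [0.1422 0.531  0.2478] slabframe [406.  427.3 247.8] yaw 165.0 pitch -0.02 F [-0.5  0.3 -0.1] T [ 0.02  0.01 -0.02] w 0.0855 gf 0.0
0.017
 turn first /8deg [-9.00e-03  4.00e-03  9.55e+00] then shift /50mm [-14.78    7.17    2.556]
 turn first /8deg [0. 0. 0.] then shift /50mm [0.   0.   1.98]
```

Emit:
move_arm(
  motion=[
    [[0,0,0],[0,0,0.955]],
    [[0,0,0],[0,0,0.955]],
    [[0,0,0],[0,0,0.955]],
    [[0,0,0],[0,0,0.955]],
    [[0,0,0],[0,0,0.955]],
    [[0,0,0],[0,0,0.955]],
    [[0,0,0],[0,0,0.955]],
    [[0,0,0],[0,0,0.955]],
    [[0,0,0],[0,0,0.955]],
    [[0,0,0],[0,0,0.955]],
  ],
  claw=0,
)

```text
time_s: 1.1
position: [0.1423, 0.5311, 0.2479]
tool_rot: [[0.03, 1.0, -0.0], [1.0, -0.03, -0.001], [-0.001, -0.0, -1.0]]
ft_force: [-0.1, -0.7, 0.2]
grip_width: 0.0856
gripper_force: 0.0
```

Emit:
move_arm(
  motion=[
    [[-0.739,0.358,0.128],[0,0,0]],
    [[-0.739,0.358,0.128],[0,0,0]],
    [[-0.739,0.358,0.128],[0,0,0]],
    [[-0.739,0.358,0.128],[0,0,0]],
    [[-0.739,0.358,0.128],[0,0,0]],
    [[-0.739,0.358,0.128],[0,0,0]],
    [[-0.739,0.358,0.128],[0,0,0]],
    [[-0.739,0.358,0.128],[0,0,0]],
    [[-0.739,0.358,0.128],[0,0,0]],
    [[-0.739,0.358,0.128],[0,0,0]],
    [[-0.739,0.358,0.128],[0,0,0]],
    [[-0.739,0.358,0.128],[0,0,0]],
    [[-0.739,0.358,0.128],[0,0,0]],
    [[-0.739,0.358,0.128],[0,0,0]],
    [[-0.739,0.358,0.128],[0,0,0]],
    [[-0.739,0.358,0.128],[0,0,0]],
    [[-0.739,0.358,0.128],[0,0,0]],
    [[-0.739,0.358,0.128],[0,0,0]],
    [[-0.739,0.358,0.128],[0,0,0]],
    [[-0.739,0.358,0.128],[0,0,0]],
  ],
)

```text
time_s: 3.1
position: [0.4825, -0.2179, 0.1197]
tool_rot: [[0.025, 1.0, -0.0], [1.0, -0.025, 0.0], [0.0, -0.001, -1.0]]
ft_force: [0.8, 0.6, 0.4]
grip_width: 0.0854
gripper_force: 0.0
```

```bash
python3 - <<'E'
from h import *
st(); plan([.4826,-.2165,.021],Rt(88.6))
E
```

```text
t 3.1 p [ 0.4825 -0.2179  0.1197] slabframe [-385.4  202.8  119.7] yaw 88.58 pitch -0.03 F [0.8 0.6 0.4] T [ 0.04  0.02 -0.02] w 0.0854 gf 0.0
 turn first /8deg [-0.004 -0.003 -0.003] then shift /50mm [0.028 0.002 1.975]
```

Descend and grip.

Emit:
move_arm(
  motion=[
    [[0.02,0,0.4],[0,0,0]],
    [[0,0,0.4],[0,0,0]],
    [[0,0,0.4],[0,0,0]],
    [[0,0,0.4],[0,0,0]],
    [[0,0,0.2],[0,0,0]],
    [[0,0,0.17],[0,0,0]],
    [[0,0,0],[0,0,0]],
  ],
)

```text
time_s: 3.8
position: [0.482, -0.2151, 0.0212]
tool_rot: [[0.024, 1.0, -0.001], [1.0, -0.024, 0.001], [0.001, -0.001, -1.0]]
ft_force: [-0.5, -0.1, 0.5]
grip_width: 0.0852
gripper_force: 0.0
```

Emit:
move_arm(
  motion=[
    [[0,0,0],[0,0,0]],
    [[0,0,0],[0,0,0]],
    [[0,0,0],[0,0,0]],
    [[0,0,0],[0,0,0]],
    [[0,0,0],[0,0,0]],
    [[0,0,0],[0,0,0]],
    [[0,0,0],[0,0,0]],
    [[0,0,0],[0,0,0]],
    [[0,0,0],[0,0,0]],
    [[0,0,0],[0,0,0]],
  ],
  claw=1,
  force=80,
)

```text
time_s: 4.8
position: [0.4827, -0.2155, 0.0224]
tool_rot: [[0.024, 1.0, 0.001], [1.0, -0.024, -0.001], [-0.001, 0.001, -1.0]]
ft_force: [1.4, 0.3, 5.8]
grip_width: 0.0095
gripper_force: 79.1
```

Emit:
move_arm(
  motion=[
    [[0,0,-0.3],[0,0,0]],
    [[0,0,-0.5],[0,0,0]],
    [[0,0,-0.5],[0,0,0]],
    [[0,0,-0.5],[0,0,0]],
    [[0,0,-0.5],[0,0,0]],
    [[0,0,-0.3],[0,0,0]],
    [[0,0,0],[0,0,0]],
  ],
)

```text
time_s: 5.5
position: [0.4822, -0.2153, 0.1525]
tool_rot: [[0.024, 1.0, 0.001], [1.0, -0.024, -0.001], [-0.001, 0.001, -1.0]]
ft_force: [-0.2, 0.0, -8.6]
grip_width: 0.0094
gripper_force: 79.3
```

```bash
python3 - <<'E'
from h import *
st(); 
for n in('top','scene'): shot(n)
d=load('scene'); X=cloud(d); f=d['frame'].astype(int)
cv2.imwrite('pics/s1.png',np.clip(cv2.resize(d['frame'][60:260,220:440,::-1],None,fx=2.9,fy=2.9).astype(float)*1.4,0,255))
plan(S(-178.8e-3+8e-3*np.sin(np.radians(20))-.09,.020,.16),Rt(YAW,20))
E
```

```text
t 5.5 p [ 0.4822 -0.2153  0.1525] slabframe [-382.8  202.7  152.5] yaw 88.6 pitch 0.05 F [-0.2  0.  -8.6] T [ 0.03 -0.05  0.02] w 0.0094 gf 79.3
 turn first /8deg [-0.235 -2.507 -1.234] then shift /50mm [ 2.116  3.668 -0.974][ WARN:0@0.825] global loadsave.cpp:1063 imwrite_ Unsupported depth image for selected encoder is fallbacked to CV_8U.
```

View pics/s1.png

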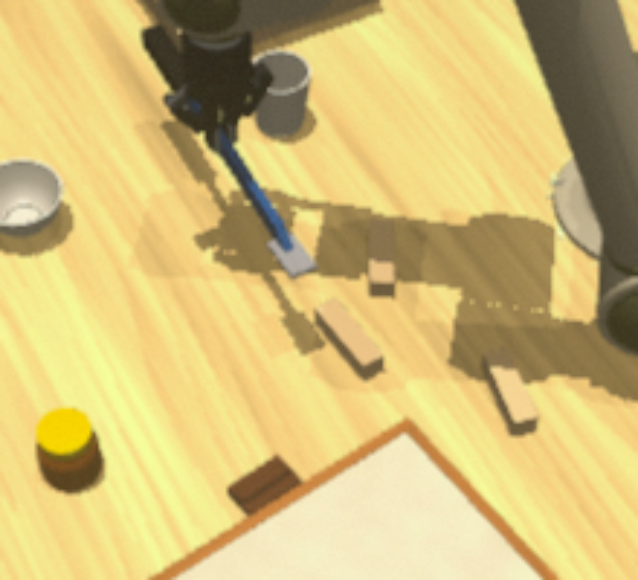

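The bar is held level, with its toe tip at crop (303,265), which is about scene (324.5,151). The three posts, the block and the jar are undisturbed. I'll check the toe position against the tool.

```bash
python3 - <<'E'
from h import *
for n in('scene','top'):
    d=load(n); X=cloud(d); f=d['frame'].astype(int); R,G,B=f[...,0],f[...,1],f[...,2]
    m=(abs(X[...,0]-.487)<.04)&(abs(X[...,1]+.03)<.08)&(X[...,2]>.125)&(X[...,2]<.19)
    p=X[m]; 
    if len(p)>5: print(n,len(p),p.min(0).round(4),p.max(0).round(4)); t=p[p[:,1]>p[:,1].max()-.008]; print('tip',t.mean(0).round(4)); s=p[p[:,1]<-.06]; print('shank',s.mean(0).round(4) if len(s) else '', rect(p))
    # slab front edge line / block again
    b=(abs(X[...,0]-.61)<.06)&(abs(X[...,1]-.149)<.032)&(X[...,2]>.0175)&(X[...,2]<.03); print('ridge',X[b].mean(0).round(4),rect(X[b]))
    # slab top boundary fit
    s=(X[...,2]>.05)&(X[...,2]<.066)&(X[...,0]>.42)&(X[...,0]<.83)&(X[...,1]>.1)&(X[...,1]<.56); q=X[s]
    bins=np.linspace(.48,.77,12); e=[(( a+c)/2,q[(q[:,0]>a)&(q[:,0]<c)][:,1].min()) for a,c in zip(bins[:-1],bins[1:])]; k=np.polyfit(*np.array(e).T,1); print('edge yaw',np.degrees(np.arctan(k[0])).round(2),'y at x=.6254',np.polyval(k,.6254).round(4))
E
```

```text
scene 238 [ 0.4718 -0.1095  0.1305] [0.5067 0.002  0.1609]
tip [ 0.4898 -0.0026  0.1416]
shank [ 0.4896 -0.0838  0.1503] (array([489.2, -53.8]), array([ 34.9, 111.5]), 0.03)
ridge [0.6173 0.1525 0.0206] (array([616.2, 153. ]), array([65.9, 39.5]), 9.76)
edge yaw 8.87 y at x=.6254 0.1931
top 269 [ 0.4685 -0.1093  0.1277] [ 0.5014 -0.0019  0.1639]
tip [ 0.4847 -0.0052  0.1422]
shank [ 0.4823 -0.0838  0.152 ] (array([484.8, -55.4]), array([107.7,  32.8]), 87.94)
ridge [0.6096 0.1485 0.0213] (array([609.7, 148.9]), array([68.1, 40. ]), 9.27)
edge yaw 8.41 y at x=.6254 0.1932
```

```bash
cat > geo.py <<'E'
import numpy as np
# outline of underside and toe top in bar coords (x,z)
a=np.radians(7); B=np.array([159,-13.]); T=B+59*np.array([np.cos(a),np.sin(a)]); na=np.array([-np.sin(a),np.cos(a)])
L=lambda p,q:np.linspace(p,q,80)
under=np.vstack([L(np.array([60,-13.]),B),L(B,T)]); top=np.vstack([L(B+5.5*na,T+5.5*na),L(np.array([159,13.]),B+5.5*na)])
tip=np.array([218,-3.])
def W(p,G,th):
    t=np.radians(th); return np.array(G)+np.outer(p[:,0],[np.cos(t),-np.sin(t)])+np.outer(p[:,1],[np.sin(t),np.cos(t)])
def Gof(tx,tz,th): return np.array([tx,tz])-W(tip[None],(0,0),th)[0]
def clr(G,th,xr=-42,zu=20):
    u=W(under,G,th); t=W(top,G,th); ridge=np.linalg.norm(u-[xr,13],axis=1).min()-8
    inside=t[t[:,0]>-2]; e=(zu-inside[:,1].max()) if len(inside) else 99
    return ridge,e,u[:,1].min()
E
python3 - <<'E'
from geo import *
for tx in(-15,-5,0,5,10,15,20,25,28):
    best=max(((min(c),th,tz,c) for th in range(14,29,1) for tz in np.arange(4,25,.5) for c in [clr(Gof(tx,tz,th),th)]),key=lambda r:r[0]); 
    print(tx,best[1],best[2],np.round(best[3],1),'G',Gof(tx,best[2],best[1]).round(1))
for th,tz in((20,9),(22,8.5),(24,8)):
  print(th,[(tx,np.round(clr(Gof(tx,tz+(26-tx)*k,th),th),1).tolist()) for k in(.2,) for tx in(-40,-20,0,10,20,26)])
E
```

```text
-15 28 24.5 [ 9.7 99.  22.2] G [-206.1  129.5]
-5 28 24.5 [13.3 99.  22.2] G [-196.1  129.5]
0 28 12.5 [ 3.9  3.8 10.2] G [-191.1  117.5]
5 28 10.5 [3.8 4.  8.2] G [-186.1  115.5]
10 28 8.5 [3.7 4.1 6.2] G [-181.1  113.5]
15 28 7.0 [4.1 3.7 4.7] G [-176.1  112. ]
20 28 5.5 [4.5 3.3 3.2] G [-171.1  110.5]
25 25 5.5 [3.5 2.9 3.1] G [-171.3  100.3]
28 23 6.0 [2.9 2.7 3.6] G [-171.5   93.9]
20 [(-40, [-1.3, 99.0, 19.7]), (-20, [-0.7, 99.0, 15.7]), (0, [-0.1, 2.6, 11.7]), (10, [0.2, 2.2, 9.7]), (20, [0.6, 1.9, 7.7]), (26, [1.5, 1.7, 6.5])]
22 [(-40, [-1.7, 99.0, 19.3]), (-20, [-0.5, 99.0, 15.3]), (0, [0.8, 3.0, 11.3]), (10, [1.5, 2.3, 9.3]), (20, [2.2, 1.6, 7.3]), (26, [3.3, 1.3, 6.1])]
24 [(-40, [-2.2, 99.0, 18.8]), (-20, [-0.3, 99.0, 14.8]), (0, [1.7, 3.5, 10.8]), (10, [2.7, 2.4, 8.8]), (20, [3.8, 1.4, 6.8]), (26, [5.1, 0.6, 5.6])]
```

```bash
cat >> h.py <<'E'
import geo
def tcp(tx,tz,th,y=19):
    G=geo.Gof(tx,tz,th); q=geo.W(np.array([[1.,9.]]),G,th)[0]; return S(q[0]/1e3,y/1e3,q[1]/1e3)
E
python3 - <<'E'
from h import *
R=Rt(YAW,25); a=[(-110,60),(-30,25),(0,12.5),(25,5.5)]
print([np.round(geo.clr(geo.Gof(x,z,25),25),1) for x,z in a])
plan(tcp(*a[0],25),R)
for i in range(3): plan(tcp(*a[i+1],25),R,tcp(*a[i],25),R)
E
```

```text
[array([74.7, 99. , 57.6]), array([ 4.4, 99. , 22.6]), array([ 1.8,  4.2, 10.1]), array([3.5, 2.9, 3.1])]
 turn first /8deg [-0.289 -3.131 -1.227] then shift /50mm [ 1.357  3.688 -0.902]
 turn first /8deg [0. 0. 0.] then shift /50mm [ 1.746 -0.    -0.042]
 turn first /8deg [0. 0. 0.] then shift /50mm [ 0.649  0.    -0.027]
 turn first /8deg [0. 0. 0.] then shift /50mm [ 0.512  0.    -0.084]
```

Emit:
move_arm(
  motion=[
    [[0,0,0],[-0.058,-0.626,-0.245]],
    [[0,0,0],[-0.058,-0.626,-0.245]],
    [[0,0,0],[-0.058,-0.626,-0.245]],
    [[0,0,0],[-0.058,-0.626,-0.245]],
    [[0,0,0],[-0.058,-0.626,-0.245]],
    [[0.136,0.369,-0.09],[0,0,0]],
    [[0.136,0.369,-0.09],[0,0,0]],
    [[0.136,0.369,-0.09],[0,0,0]],
    [[0.136,0.369,-0.09],[0,0,0]],
    [[0.136,0.369,-0.09],[0,0,0]],
    [[0.136,0.369,-0.09],[0,0,0]],
    [[0.136,0.369,-0.09],[0,0,0]],
    [[0.136,0.369,-0.09],[0,0,0]],
    [[0.136,0.369,-0.09],[0,0,0]],
    [[0.136,0.369,-0.09],[0,0,0]],
    [[0,0,0],[0,0,0]],
    [[0,0,0],[0,0,0]],
  ],
)

```text
time_s: 7.3
position: [0.6517, -0.1075, 0.1615]
tool_rot: [[-0.136, 0.989, 0.061], [0.896, 0.15, -0.418], [-0.422, -0.002, -0.906]]
ft_force: [0.6, -0.3, -8.7]
grip_width: 0.0094
gripper_force: 79.9
```

```bash
python3 - <<'E'
from h import *
st(); plan(tcp(-30,25,25),Rt(YAW,25))
for n in('scene','top'):
    d=shot(n); X=cloud(d)
    L=(X-O)@Ro.from_euler('z',YAW,degrees=True).as_matrix()
    m=(L[...,0]>-180)&(L[...,0]<-85)&(abs(L[...,1]-19)<60e-3*1e3)&(X[...,2]>.035)&(X[...,2]<.1)
    m=(L[...,0]>-.18)&(L[...,0]<-.08)&(abs(L[...,1]-.019)<.05)&(X[...,2]>.035)&(X[...,2]<.13)
    p=L[m]*1000; print(n,len(p),p.min(0).round(1),p.max(0).round(1),'tip',p[p[:,0]>p[:,0].max()-6].mean(0).round(1),rect(p/1000))
d=load('scene'); c=d['frame'][130:260,230:420,::-1]; cv2.imwrite('pics/s2.png',np.clip(cv2.resize(c,None,fx=3.8,fy=3.8).astype(float)*1.4,0,255).astype('uint8'))
E
```

```text
t 7.3 p [ 0.6517 -0.1075  0.1615] slabframe [-301.6   19.   161.5] yaw 98.66 pitch 24.98 F [ 0.6 -0.3 -8.7] T [ 0.82  0.17 -0.02] w 0.0094 gf 79.9
 turn first /8deg [-0.012 -0.002  0.006] then shift /50mm [ 1.736e+00  1.000e-03 -6.100e-02]
scene 235 [-1.796e+02  1.000e-01  5.660e+01] [-108.7   34.2  114. ] tip [-112.4   16.2   62.1] (array([-144.2,   17.4]), array([33.7, 70.7]), 88.33)Traceback (most recent call last):
  File "<stdin>", line 8, in <module>
    return umr_minimum(a, axis, None, out, keepdims, initial, where)
ValueError: zero-size array to reduction operation minimum which has no identity
```

Emit:
move_arm(
  motion=[
    [[0.35,0,-0.012],[0,0,0]],
    [[0.35,0,-0.012],[0,0,0]],
    [[0.35,0,-0.012],[0,0,0]],
    [[0.35,0,-0.012],[0,0,0]],
    [[0.336,0,-0.012],[0,0,0]],
    [[0,0,0],[0,0,0]],
  ],
)

```text
time_s: 8.0
position: [0.6397, -0.0272, 0.1286]
tool_rot: [[-0.137, 0.989, 0.064], [0.896, 0.151, -0.418], [-0.423, -0.0, -0.906]]
ft_force: [-0.4, -0.8, -9.2]
grip_width: 0.0091
gripper_force: 79.8
```

```bash
python3 - <<'E'
from h import *
st(); plan(tcp(0,12.5,25),Rt(YAW,25)); plan(tcp(25,5.5,25),Rt(YAW,25))
d=shot('scene'); c=d['frame'][130:260,230:420,::-1]; cv2.imwrite('pics/s2.png',np.clip(cv2.resize(c,None,fx=4,fy=4).astype(float)*1.4,0,255).astype('uint8'))
E
```

```text
t 8.0 p [ 0.6397 -0.0272  0.1286] slabframe [-220.4   18.9  128.6] yaw 98.67 pitch 25.03 F [-0.4 -0.8 -9.2] T [0.8  0.13 0.02] w 0.0091 gf 79.8
 turn first /8deg [0.003 0.004 0.008] then shift /50mm [ 0.636 -0.002  0.002]
 turn first /8deg [0.003 0.004 0.008] then shift /50mm [ 1.149 -0.002 -0.083]
```

View pics/s2.png

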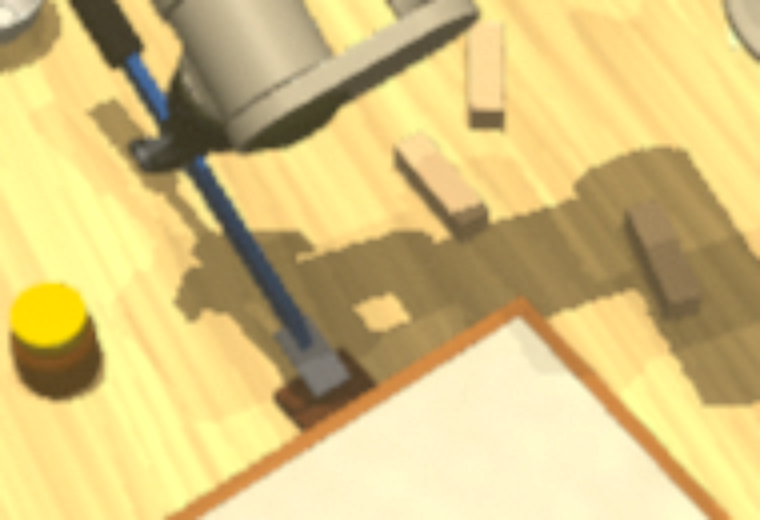

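The toe, around crop (318,370), is over the middle of the block and heading squarely under the edge. Inserting slowly.

Emit:
move_arm(
  motion=[
    [[0.15,0,0],[0,0,0]],
    [[0.15,0,0],[0,0,0]],
    [[0.15,0,0],[0,0,0]],
    [[0.15,0,0],[0,0,0]],
    [[0.036,0,0],[0,0,0]],
    [[0.1,0,-0.017],[0,0,0]],
    [[0,0,0],[0,0,0]],
  ],
)

```text
time_s: 8.75
position: [0.6357, 0.0049, 0.115]
tool_rot: [[-0.135, 0.989, 0.066], [0.895, 0.15, -0.419], [-0.424, 0.002, -0.906]]
ft_force: [-0.0, 0.2, -9.8]
grip_width: 0.0092
gripper_force: 79.8
```

Emit:
move_arm(
  motion=[
    [[0.1,0,-0.016],[0,0,0]],
    [[0.1,0,-0.016],[0,0,0]],
    [[0.1,0,-0.016],[0,0,0]],
    [[0.11,0,-0.016],[0,0,0]],
    [[0,0,0],[0,0,0]],
    [[0,0,0],[0,0,0]],
  ],
)

```text
time_s: 9.35
position: [0.6328, 0.0242, 0.1093]
tool_rot: [[-0.135, 0.989, 0.066], [0.895, 0.15, -0.419], [-0.425, 0.002, -0.905]]
ft_force: [-0.1, 0.3, -9.0]
grip_width: 0.0093
gripper_force: 79.8
```

```bash
python3 - <<'E'
from h import *
st()
# lever path: contact on ridge with s fixed
def C(th,s,xr=-42,lift=0):
    t=np.radians(th); n=np.array([np.sin(t),np.cos(t)]); tt=np.array([np.cos(t),-np.sin(t)])
    G=np.array([xr,13])+(21+lift)*n-s*tt; q=G+9*n+1*tt; return S(q[0]/1e3,.019,q[1]/1e3),G
p0=R0=None
for th,s in((20,151),(14,151),(8,151),(4,151),(0,150),(-3.4,150)):
    p,G=C(th,s); R=Rt(YAW,th); print(th,'tip',geo.W(geo.tip[None],G,th)[0].round(1),'G',G.round(1)); plan(p,R,p0,R0); p0,R0=p,R
E
```

```text
t 9.35 p [0.6328 0.0242 0.1093] slabframe [-168.5   18.   109.3] yaw 98.55 pitch 25.12 F [-0.1  0.3 -9. ] T [ 0.8   0.16 -0.  ] w 0.0093 gf 79.8
20 tip [27.1  7. ] G [-176.7   84.4]
 turn first /8deg [ 0.016  0.64  -0.005] then shift /50mm [ 0.037 -0.02   0.345]
14 tip [27.4 14.3] G [-183.4   69.9]
 turn first /8deg [-0.    0.75 -0.  ] then shift /50mm [-0.079 -0.     0.31 ]
8 tip [26.9 21.5] G [-188.6   54.8]
 turn first /8deg [0.   0.75 0.  ] then shift /50mm [-0.079  0.     0.31 ]
4 tip [26.1 26.3] G [-191.2   44.5]
 turn first /8deg [-0.   0.5 -0. ] then shift /50mm [-0.049  0.     0.208]
0 tip [26. 31.] G [-192.   34.]
 turn first /8deg [-0.   0.5  0. ] then shift /50mm [-0.029 -0.     0.208]
-3.4 tip [24.8 35. ] G [-193.    25.1]
 turn first /8deg [ 0.     0.425 -0.   ] then shift /50mm [-0.041  0.     0.176]
```

Emit:
move_arm(
  motion=[
    [[0.01,0,0.11],[0,0.21,0]],
    [[0.01,0,0.11],[0,0.21,0]],
    [[0.01,0,0.12],[0,0.21,0]],
    [[0,0,0],[0,0,0]],
    [[0,0,0],[0,0,0]],
  ],
)

```text
time_s: 9.85
position: [0.6337, 0.0185, 0.0936]
tool_rot: [[-0.139, 0.989, 0.054], [0.929, 0.149, -0.34], [-0.344, 0.003, -0.939]]
ft_force: [0.8, 0.4, -7.5]
grip_width: 0.0088
gripper_force: 80.0
```

```bash
python3 - <<'E'
from h import *
st()
E
```

```text
t 9.85 p [0.6337 0.0185 0.0936] slabframe [-174.3   17.9   93.6] yaw 98.52 pitch 20.14 F [ 0.8  0.4 -7.5] T [0.76 0.21 0.01] w 0.0088 gf 80.0
```

Emit:
move_arm(
  motion=[
    [[-0.02,0,0.08],[0,0.188,0]],
    [[-0.02,0,0.08],[0,0.188,0]],
    [[-0.02,0,0.075],[0,0.188,0]],
    [[-0.02,0,0.075],[0,0.188,0]],
    [[0,0,0],[0,0,0]],
    [[0,0,0],[0,0,0]],
  ],
)

```text
time_s: 10.45
position: [0.6348, 0.0108, 0.0796]
tool_rot: [[-0.144, 0.989, 0.038], [0.96, 0.149, -0.238], [-0.241, 0.003, -0.971]]
ft_force: [-0.3, 6.9, -5.2]
grip_width: 0.0095
gripper_force: 80.5
```

```bash
python3 - <<'E'
from h import *
st()
E
```

```text
t 10.45 p [0.6348 0.0108 0.0796] slabframe [-182.    18.    79.6] yaw 98.56 pitch 13.93 F [-0.3  6.9 -5.2] T [1.2  0.24 0.02] w 0.0095 gf 80.5
```

Emit:
move_arm(
  motion=[
    [[-0.012,0,0.078],[0,0.188,0]],
    [[-0.012,0,0.078],[0,0.188,0]],
    [[0,0,0],[0,0,0]],
  ],
)

```text
time_s: 10.75
position: [0.6352, 0.008, 0.0721]
tool_rot: [[-0.146, 0.989, 0.03], [0.971, 0.149, -0.186], [-0.188, 0.002, -0.982]]
ft_force: [-1.5, 9.8, -3.8]
grip_width: 0.0092
gripper_force: 80.6
```

Emit:
move_arm(
  motion=[
    [[-0.012,0,0.078],[0,0.188,0]],
    [[-0.012,0,0.078],[0,0.188,0]],
    [[0,0,0],[0,0,0]],
  ],
)

```text
time_s: 11.05
position: [0.6356, 0.0057, 0.0647]
tool_rot: [[-0.148, 0.989, 0.023], [0.98, 0.149, -0.134], [-0.136, 0.002, -0.991]]
ft_force: [-0.7, 10.0, -4.1]
grip_width: 0.0095
gripper_force: 80.6
```

```bash
python3 - <<'E'
from h import *
st()
for n in('scene','top'):
    d=shot(n); X=cloud(d); L=(X-O)@Ro.from_euler('z',YAW,degrees=True).as_matrix()
    m=(L[...,0]>.03)&(L[...,0]<.27)&(abs(L[...,1])<.13)&(X[...,2]>.045)&(X[...,2]<.12)
    k=np.polyfit(L[m][:,0],X[m][:,2],1); print(n,'slab slope',k[0].round(4),'edge top z',k[1].round(4))
E
```

```text
t 11.05 p [0.6356 0.0057 0.0647] slabframe [-187.2   18.    64.7] yaw 98.57 pitch 7.84 F [-0.7 10.  -4.1] T [1.32 0.28 0.08] w 0.0095 gf 80.6
scene slab slope -0.0143 edge top z 0.063
top slab slope -0.0149 edge top z 0.0628
```

Emit:
move_arm(
  motion=[
    [[-0.006,0,0.078],[0,0.188,0]],
    [[-0.006,0,0.078],[0,0.188,0]],
    [[-0.006,0,0.078],[0,0.188,0]],
    [[0,0,0],[0,0,0]],
  ],
)

```text
time_s: 11.55
position: [0.6364, 0.003, 0.0541]
tool_rot: [[-0.149, 0.989, 0.013], [0.987, 0.15, -0.058], [-0.06, 0.004, -0.998]]
ft_force: [-3.2, 8.7, 0.1]
grip_width: 0.0087
gripper_force: 81.1
```

Emit:
move_arm(
  motion=[
    [[-0.006,0,0.078],[0,0.188,0]],
    [[-0.006,0,0.078],[0,0.188,0]],
    [[0,0,0],[0,0,0]],
  ],
)

```text
time_s: 11.85
position: [0.6369, 0.0017, 0.0469]
tool_rot: [[-0.15, 0.989, 0.006], [0.989, 0.15, -0.007], [-0.008, 0.005, -1.0]]
ft_force: [-2.6, 6.3, 3.6]
grip_width: 0.0092
gripper_force: 81.6
```

```bash
cat >> h.py <<'E'
def slab():
    r=[]
    for n in('scene','top'):
        d=shot(n); X=cloud(d); L=(X-O)@Ro.from_euler('z',YAW,degrees=True).as_matrix()
        m=(L[...,0]>.03)&(L[...,0]<.27)&(abs(L[...,1])<.13)&(X[...,2]>.045)&(X[...,2]<.12)
        k=np.polyfit(L[m][:,0],X[m][:,2],1); r.append(round(-k[0]*300,2))
    print('edge raised mm',r)
E
python3 - <<'E'
from h import *
st(); slab()
E
```

```text
t 11.85 p [0.6369 0.0017 0.0469] slabframe [-191.3   17.3   46.9] yaw 98.62 pitch 0.45 F [-2.6  6.3  3.6] T [0.65 0.37 0.26] w 0.0092 gf 81.6
edge raised mm [np.float64(11.76), np.float64(12.06)]
```

Emit:
move_arm(
  motion=[
    [[-0.008,0,0.07],[0,0.12,0]],
    [[-0.008,0,0.07],[0,0.12,0]],
    [[-0.008,0,0.06],[0,0.12,0]],
    [[0,0,0],[0,0,0]],
  ],
)

```text
time_s: 12.35
position: [0.6374, 0.0005, 0.0377]
tool_rot: [[-0.15, 0.989, -0.001], [0.988, 0.15, 0.042], [0.042, 0.006, -0.999]]
ft_force: [-2.8, 5.7, 8.0]
grip_width: 0.0094
gripper_force: 82.3
```

```bash
python3 - <<'E'
from h import *
st(); slab()
E
```

```text
t 12.35 p [6.374e-01 5.000e-04 3.770e-02] slabframe [-192.6   17.    37.7] yaw 98.64 pitch -2.4 F [-2.8  5.7  8. ] T [0.94 0.5  0.38] w 0.0094 gf 82.3
edge raised mm [np.float64(15.71), np.float64(15.7)]
```

Emit:
move_arm(
  motion=[
    [[0,0,0.03],[0,0.05,0]],
    [[0,0,0.03],[0,0.05,0]],
    [[0,0,0],[0,0,0]],
  ],
)

```text
time_s: 12.75
position: [0.6376, 0.0004, 0.0353]
tool_rot: [[-0.15, 0.989, -0.002], [0.987, 0.15, 0.055], [0.055, 0.006, -0.998]]
ft_force: [-3.0, 2.9, 11.1]
grip_width: 0.0093
gripper_force: 82.6
```

Emit:
move_arm(
  motion=[
    [[0,0,0.015],[0,0.025,0]],
    [[0,0,0],[0,0,0]],
  ],
)

```text
time_s: 12.95
position: [0.6377, 0.0003, 0.0347]
tool_rot: [[-0.151, 0.989, -0.002], [0.987, 0.15, 0.058], [0.058, 0.007, -0.998]]
ft_force: [-3.0, 2.8, 12.1]
grip_width: 0.009
gripper_force: 82.8
```

```bash
python3 - <<'E'
from h import *
st(); slab()
E
```

```text
t 12.95 p [6.377e-01 3.000e-04 3.470e-02] slabframe [-192.8   16.8   34.7] yaw 98.67 pitch -3.31 F [-3.   2.8 12.1] T [0.77 0.75 0.38] w 0.009 gf 82.8
edge raised mm [np.float64(17.1), np.float64(16.78)]
```

Emit:
move_arm(
  motion=[
    [[0,0,0.015],[0,0.025,0]],
    [[0,0,0],[0,0,0]],
    [[0,0,0],[0,0,0]],
  ],
)

```text
time_s: 13.35
position: [0.6377, 0.0003, 0.0341]
tool_rot: [[-0.151, 0.989, -0.002], [0.987, 0.15, 0.061], [0.061, 0.007, -0.998]]
ft_force: [-3.5, 3.0, 12.5]
grip_width: 0.0095
gripper_force: 82.9
```

```bash
python3 - <<'E'
from h import *
st(); slab()
for n in('scene','top'):
    d=load(n); X=cloud(d); f=d['frame'].astype(int); L=(X-O)@Ro.from_euler('z',YAW,degrees=True).as_matrix()*1000
    m=(L[...,0]<-270)&(L[...,0]>-405)&(abs(L[...,1]-17)<13)&(L[...,2]>12)&(f.sum(-1)<170)&(L[...,2]<45)
    p=L[m]
    for a in range(-405,-270,15):
        q=p[(p[:,0]>a)&(p[:,0]<=a+15)]
        if len(q)>3: print(n,a+7,len(q),np.percentile(q[:,2],[50,75]).round(1))
E
```

```text
t 13.35 p [6.377e-01 3.000e-04 3.410e-02] slabframe [-192.9   16.7   34.1] yaw 98.67 pitch -3.49 F [-3.5  3.  12.5] T [0.72 0.71 0.37] w 0.0095 gf 82.9
edge raised mm [np.float64(17.29), np.float64(17.13)]
scene -398 9 [28.2 28.8]
scene -383 15 [28.4 30.7]
scene -368 20 [31.3 33.4]
scene -353 22 [32.5 34.7]
scene -338 22 [32.1 34.1]
scene -323 23 [33.2 35.3]
scene -308 19 [34.4 35.2]
scene -293 22 [35.1 37.7]
scene -278 14 [34.7 37. ]
top -398 13 [27.8 30.5]
top -383 30 [28.8 30.9]
top -368 29 [30.2 32. ]
top -353 30 [31.4 32.8]
top -338 28 [30.8 33.4]
top -323 32 [33.2 35.6]
top -308 27 [35.2 36.1]
top -293 14 [32.7 35.6]
```

Emit:
move_arm(
  motion=[
    [[0,0,0.012],[0,0.02,0]],
    [[0,0,0],[0,0,0]],
    [[0,0,0.012],[0,0.02,0]],
    [[0,0,0],[0,0,0]],
  ],
)

```text
time_s: 13.85
position: [0.6378, 0.0003, 0.0339]
tool_rot: [[-0.151, 0.989, -0.003], [0.986, 0.151, 0.066], [0.066, 0.007, -0.998]]
ft_force: [-5.7, 2.3, 19.3]
grip_width: 0.0091
gripper_force: 83.9
```

```bash
python3 - <<'E'
from h import *
st(); slab()
E
```

```text
t 13.85 p [6.378e-01 3.000e-04 3.390e-02] slabframe [-192.9   16.6   33.9] yaw 98.69 pitch -3.79 F [-5.7  2.3 19.3] T [0.62 1.25 0.46] w 0.0091 gf 83.9
edge raised mm [np.float64(17.31), np.float64(17.21)]
```

Touched down: force rises while the edge stays put. I'll relax slightly and release.

Emit:
move_arm(
  motion=[
    [[0,0,-0.015],[0,-0.025,0]],
    [[0,0,0],[0,0,0]],
    [[0,0,0],[0,0,0]],
  ],
)

```text
time_s: 14.25
position: [0.6378, 0.0003, 0.034]
tool_rot: [[-0.151, 0.989, -0.002], [0.987, 0.15, 0.063], [0.063, 0.007, -0.998]]
ft_force: [-4.0, 2.1, 15.9]
grip_width: 0.0095
gripper_force: 83.0
```

Emit:
move_arm(
  motion=[
    [[0,0,0],[0,0,0]],
    [[0,0,0],[0,0,0]],
    [[0,0,0],[0,0,0]],
    [[0,0,0],[0,0,0]],
    [[0,0,0],[0,0,0]],
    [[0,0,0],[0,0,0]],
    [[0,0,0],[0,0,0]],
    [[0,0,0],[0,0,0]],
  ],
  claw=0,
)

```text
time_s: 15.05
position: [0.6365, 0.0008, 0.0306]
tool_rot: [[-0.149, 0.989, -0.007], [0.987, 0.149, 0.064], [0.064, 0.002, -0.998]]
ft_force: [-0.2, -0.2, 0.4]
grip_width: 0.0854
gripper_force: 0.0
```

Emit:
move_arm(
  motion=[
    [[0,0,-0.3],[0,0,0]],
    [[0,0,-0.6],[0,0,0]],
    [[0,0,-0.6],[0,0,0]],
    [[0,0,-0.6],[0,0,0]],
    [[0,0,-0.3],[0,0,0]],
    [[0,0,0],[0,0,0]],
  ],
)

```text
time_s: 15.65
position: [0.6382, -0.0071, 0.1528]
tool_rot: [[-0.149, 0.989, -0.003], [0.987, 0.149, 0.063], [0.062, 0.007, -0.998]]
ft_force: [0.1, -0.1, -0.3]
grip_width: 0.0854
gripper_force: 0.0
```

```bash
python3 - <<'E'
from h import *
st(); slab()
pc=np.array([.4375,.022]); yaw=94.5; g=pc-.034*np.array([np.cos(np.radians(yaw)),np.sin(np.radians(yaw))])
for n in('scene','top'):
    X=cloud(load(n)); m=(abs(X[...,0]-.4375)<.035)&(abs(X[...,1]-.022)<.075)&(X[...,2]>.024)&(X[...,2]<.04); print(n,rect(X[m]))
d=load('scene');c=d['frame'][130:260,230:420,::-1]; cv2.imwrite('pics/s3.png',np.clip(cv2.resize(c,None,fx=4,fy=4).astype(float)*1.4,0,255).astype('uint8'))
plan([*g,.12],Rt(yaw,-25))
E
```

```text
t 15.65 p [ 0.6382 -0.0071  0.1528] slabframe [-200.3   17.4  152.8] yaw 98.61 pitch -3.58 F [ 0.1 -0.1 -0.3] T [-0.06 -0.02 -0.01] w 0.0854 gf 0.0
edge raised mm [np.float64(17.17), np.float64(17.3)]
scene (array([440.8,  23.1]), array([ 33.9, 103.3]), 5.79)
top (array([0., 0.]), array([0., 0.]), 0.0)
 turn first /8deg [-0.117  2.662  0.501] then shift /50mm [-0.063 -3.933  0.625]
```

View pics/s3.png

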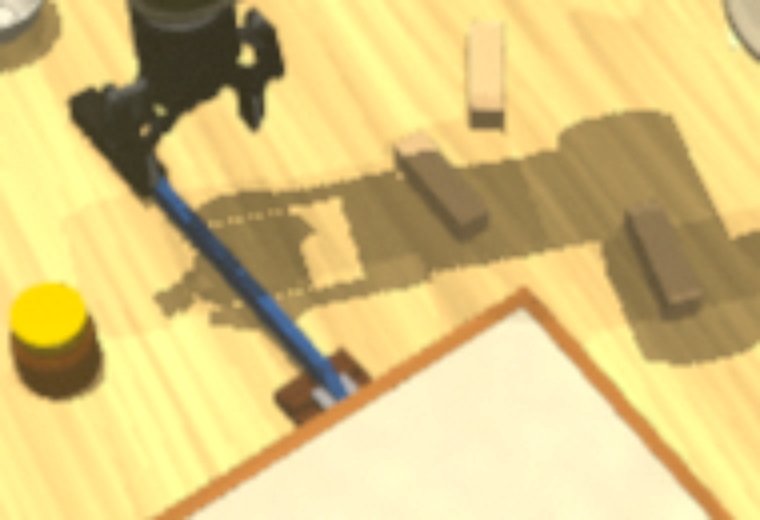

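The slab holds at +17 mm with the bar's toe on the block (crop 330,385). The post is still at crop (440,185). Going to the post with the tool leaned back 25° so that the body stays away from the slab.

Emit:
move_arm(
  motion=[
    [[0,0,0],[-0.023,0.532,0.095]],
    [[0,0,0],[-0.023,0.532,0.095]],
    [[0,0,0],[-0.023,0.532,0.095]],
    [[0,0,0],[-0.023,0.532,0.095]],
    [[0,0,0],[-0.023,0.532,0.095]],
    [[0,-0.4,0],[0,0,0]],
    [[0,-0.5,0.05],[0,0,0]],
    [[0,-0.5,0.08],[0,0,0]],
    [[0,-0.5,0.08],[0,0,0]],
    [[0,-0.5,0.08],[0,0,0]],
    [[0,-0.5,0.08],[0,0,0]],
    [[0,-0.5,0.08],[0,0,0]],
    [[0,-0.4,0.08],[0,0,0]],
    [[0,-0.13,0.08],[0,0,0]],
    [[0,0,0],[0,0,0]],
  ],
)

```text
time_s: 17.25
position: [0.4399, -0.0099, 0.1217]
tool_rot: [[-0.074, 0.997, -0.035], [0.903, 0.081, 0.422], [0.423, -0.0, -0.906]]
ft_force: [1.0, 0.0, -0.0]
grip_width: 0.0851
gripper_force: 0.0
```

```bash
python3 - <<'E'
from h import *
st()
d=shot('scene'); X=cloud(d); m=(abs(X[...,0]-.4375)<.035)&(abs(X[...,1]-.022)<.075)&(X[...,2]>.028)&(X[...,2]<.034); print(rect(X[m]),m.sum())
yaw=95;c=np.array([.438,.022]); g=c-.034*np.array([np.cos(np.radians(yaw)),np.sin(np.radians(yaw))])
plan([*g,.028],Rt(yaw,-25)); plan([*g,.09],Rt(yaw,-25))
E
```

```text
t 17.25 p [ 0.4399 -0.0099  0.1217] slabframe [-173.3  213.8  121.7] yaw 94.66 pitch -25.04 F [ 1.  0. -0.] T [-0.22  0.   -0.  ] w 0.0851 gf 0.0
(array([441.3,  22.2]), array([ 32.6, 102.2]), 4.11) 142
 turn first /8deg [ 0.022  0.001 -0.034] then shift /50mm [-0.826  0.     1.69 ]
 turn first /8deg [ 0.022  0.001 -0.034] then shift /50mm [-0.302  0.     0.566]
```

Emit:
move_arm(
  motion=[
    [[-0.15,0,0.28],[0,0,0]],
    [[-0.15,0,0.28],[0,0,0]],
    [[-0.15,0,0.3],[0,0,0]],
    [[-0.15,0,0.3],[0,0,0]],
    [[-0.15,0,0.3],[0,0,0]],
    [[-0.076,0,0.23],[0,0,0]],
    [[0,0,0],[0,0,0]],
  ],
)

```text
time_s: 18.0
position: [0.4411, -0.0117, 0.0271]
tool_rot: [[-0.074, 0.997, -0.035], [0.903, 0.082, 0.422], [0.423, -0.0, -0.906]]
ft_force: [0.6, 0.4, -0.0]
grip_width: 0.0855
gripper_force: 0.0
```

Emit:
move_arm(
  motion=[
    [[0,0,0],[0,0,0]],
    [[0,0,0],[0,0,0]],
    [[0,0,0],[0,0,0]],
    [[0,0,0],[0,0,0]],
    [[0,0,0],[0,0,0]],
    [[0,0,0],[0,0,0]],
    [[0,0,0],[0,0,0]],
    [[0,0,0],[0,0,0]],
  ],
  claw=1,
  force=40,
)

```text
time_s: 18.8
position: [0.441, -0.0121, 0.029]
tool_rot: [[-0.075, 0.997, -0.032], [0.903, 0.082, 0.421], [0.422, 0.002, -0.907]]
ft_force: [-0.9, -1.5, 6.2]
grip_width: 0.0294
gripper_force: 40.0
```

Emit:
move_arm(
  motion=[
    [[0.084,0,-0.18],[0,0,0]],
    [[0.084,0,-0.18],[0,0,0]],
    [[0.084,0,-0.18],[0,0,0]],
    [[0.084,0,-0.18],[0,0,0]],
    [[0.084,0,-0.18],[0,0,0]],
    [[0.084,0,-0.18],[0,0,0]],
    [[0,0,0],[0,0,0]],
  ],
)

```text
time_s: 19.5
position: [0.4411, -0.0121, 0.0892]
tool_rot: [[-0.076, 0.997, -0.031], [0.904, 0.082, 0.42], [0.421, 0.003, -0.907]]
ft_force: [0.5, -0.1, -1.7]
grip_width: 0.0292
gripper_force: 40.0
```

```bash
python3 - <<'E'
from h import *
st(); slab()
for n in('scene','top'):
    d=load(n); X=cloud(d); f=d['frame'].astype(int)
    m=(abs(X[...,0]-.44)<.04)&(abs(X[...,1]-.03)<.06)&(X[...,2]>.06)&(X[...,2]<.12)&(f.sum(-1)>250); p=X[m]; print(n,m.sum(),rect(p),p.max(0).round(4),np.percentile(p[:,2],[5,50,90]).round(4)) if m.any() else 0
    q=p[p[:,1]>.03]; print(np.polyfit(p[:,1],p[:,2],1))
plan(S(-.034-.160,.097,.085),Rt(YAW,-25))
E
```

```text
t 19.5 p [ 0.4411 -0.0121  0.0892] slabframe [-175.7  213.    89.2] yaw 94.8 pitch -24.9 F [ 0.5 -0.1 -1.7] T [-0.38 -0.02 -0.01] w 0.0292 gf 40.0
edge raised mm [np.float64(17.42), np.float64(17.04)]
scene 207 (array([436.8,  26.4]), array([37.6, 95.9]), 8.37) [0.4597 0.0731 0.1042] [0.0862 0.0911 0.0949]
[-0.02153559  0.09138127]
top 118 (array([437.6,  14.2]), array([28.8, 65. ]), 7.2) [0.4522 0.0482 0.0983] [0.0854 0.09   0.0936]
[0.02171831 0.08963268]
 turn first /8deg [ 0.217  0.006 -0.436] then shift /50mm [-0.363  2.328 -0.101]
```

Emit:
move_arm(
  motion=[
    [[0,0,0],[0.217,0,-0.436]],
    [[-0.06,0.38,-0.02],[0,0,0]],
    [[-0.06,0.39,-0.02],[0,0,0]],
    [[-0.06,0.39,-0.02],[0,0,0]],
    [[-0.06,0.39,-0.02],[0,0,0]],
    [[-0.06,0.39,-0.02],[0,0,0]],
    [[-0.06,0.39,0],[0,0,0]],
    [[0,0,0],[0,0,0]],
    [[0,0,0],[0,0,0]],
  ],
)

```text
time_s: 20.5
position: [0.5579, -0.0125, 0.0841]
tool_rot: [[-0.135, 0.989, -0.065], [0.896, 0.15, 0.418], [0.423, -0.002, -0.906]]
ft_force: [-0.1, 0.2, -2.0]
grip_width: 0.0293
gripper_force: 40.0
```

```bash
python3 - <<'E'
from h import *
st(); R=Rt(YAW,-25); a=[S(-.194,.097,.0303),S(-.100,.097,.0303),S(-.036,.097,.0303)]
plan(a[0],R); plan(a[1],R,a[0],R); plan(a[2],R,a[1],R)
E
```

```text
t 20.5 p [ 0.5579 -0.0125  0.0841] slabframe [-193.6   97.5   84.1] yaw 98.57 pitch -25.02 F [-0.1  0.2 -2. ] T [-0.38 -0.01  0.04] w 0.0293 gf 40.0
 turn first /8deg [-0.014 -0.003 -0.004] then shift /50mm [-0.463  0.01   0.972]
 turn first /8deg [0. 0. 0.] then shift /50mm [1.704 0.    0.795]
 turn first /8deg [0. 0. 0.] then shift /50mm [ 1.16  -0.     0.541]
```

Emit:
move_arm(
  motion=[
    [[-0.116,0,0.243],[0,0,0]],
    [[-0.116,0,0.243],[0,0,0]],
    [[-0.116,0,0.243],[0,0,0]],
    [[-0.115,0,0.243],[0,0,0]],
    [[0,0,0],[0,0,0]],
    [[0.28,0,0.132],[0,0,0]],
    [[0.28,0,0.132],[0,0,0]],
    [[0.28,0,0.132],[0,0,0]],
    [[0.28,0,0.132],[0,0,0]],
    [[0.28,0,0.132],[0,0,0]],
    [[0.28,0,0.132],[0,0,0]],
    [[0,0,0],[0,0,0]],
    [[0,0,0],[0,0,0]],
  ],
)

```text
time_s: 21.8
position: [0.5448, 0.079, 0.0307]
tool_rot: [[-0.136, 0.989, -0.063], [0.896, 0.15, 0.417], [0.422, -0.0, -0.907]]
ft_force: [0.2, 0.4, -1.3]
grip_width: 0.0295
gripper_force: 40.9
```

```bash
python3 - <<'E'
from h import *
st(); slab(); plan(S(-.036,.097,.0303),Rt(YAW,-25))
d=load('scene');c=d['frame'][130:260,230:420,::-1]; cv2.imwrite('pics/s4.png',np.clip(cv2.resize(c,None,fx=4,fy=4).astype(float)*1.5,0,255).astype('uint8'))
E
```

```text
t 21.8 p [0.5448 0.079  0.0307] slabframe [-101.2   96.8   30.7] yaw 98.64 pitch -24.95 F [ 0.2  0.4 -1.3] T [-0.39 -0.03  0.  ] w 0.0295 gf 40.9
edge raised mm [np.float64(17.26), np.float64(17.06)]
 turn first /8deg [ 0.002  0.006 -0.003] then shift /50mm [ 1.193 -0.007  0.564]
```

View pics/s4.png

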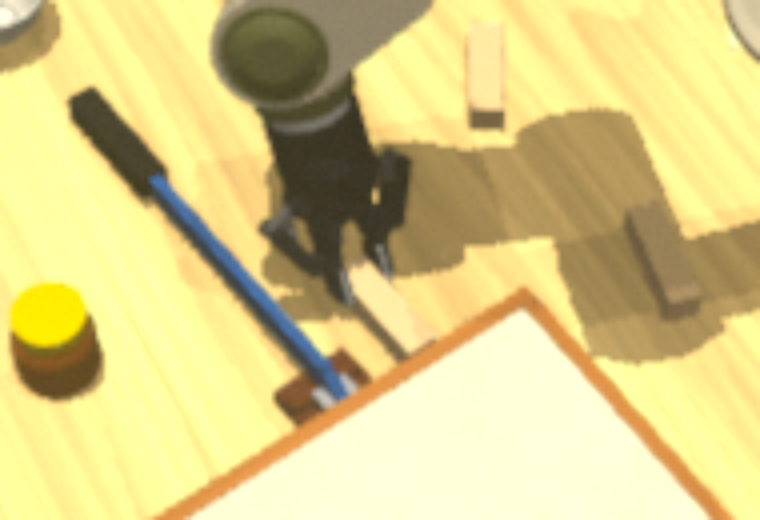

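The post is aligned beside the bar, its front end (crop 415,345) at the edge with a clear gap. Sliding it in while watching the force.

Emit:
move_arm(
  motion=[
    [[0.15,0,0.071],[0,0,0]],
    [[0.15,0,0.071],[0,0,0]],
    [[0.15,0,0.071],[0,0,0]],
    [[0.15,0,0.071],[0,0,0]],
    [[0,0,0],[0,0,0]],
  ],
)

```text
time_s: 22.4
position: [0.5393, 0.1127, 0.0304]
tool_rot: [[-0.137, 0.989, -0.064], [0.896, 0.151, 0.417], [0.422, -0.001, -0.906]]
ft_force: [0.8, -0.2, -1.6]
grip_width: 0.0293
gripper_force: 41.0
```

Emit:
move_arm(
  motion=[
    [[0.15,0,0.071],[0,0,0]],
    [[0.15,0,0.071],[0,0,0]],
    [[0.15,0,0.071],[0,0,0]],
    [[0.14,0,0.066],[0,0,0]],
    [[0,0,0],[0,0,0]],
    [[0,0,0],[0,0,0]],
  ],
)

```text
time_s: 23.0
position: [0.5349, 0.1439, 0.0302]
tool_rot: [[-0.136, 0.989, -0.063], [0.896, 0.15, 0.417], [0.422, -0.0, -0.907]]
ft_force: [0.8, 0.1, -1.7]
grip_width: 0.0292
gripper_force: 41.0
```

```bash
python3 - <<'E'
from h import *
st(); slab(); plan(S(-.036,.097,.029),Rt(YAW,-25))
for n in('scene','top'):
    d=load(n); X=cloud(d); f=d['frame'].astype(int); L=(X-O)@Ro.from_euler('z',YAW,degrees=True).as_matrix()*1000
    m=(L[...,0]<0)&(L[...,0]>-60)&(abs(L[...,1]-97)<25)&(L[...,2]>26)&(L[...,2]<34)&(f.sum(-1)>200); p=L[m]
    if len(p): print(n,len(p),rect(p/1000),p.mean(0).round(1),p.min(0).round(1))
E
```

```text
t 23.0 p [0.5349 0.1439 0.0302] slabframe [-35.5  96.9  30.2] yaw 98.61 pitch -24.96 F [ 0.8  0.1 -1.7] T [-0.35 -0.08  0.  ] w 0.0292 gf 41.0
edge raised mm [np.float64(17.45), np.float64(16.99)]
 turn first /8deg [-0.     0.005 -0.002] then shift /50mm [-0.012 -0.004  0.021]
scene 67 (array([-33.4,  98.5]), array([46.7, 33.4]), 81.77) [-31.6  96.6  31. ] [-51.2  73.   26.4]
top 67 (array([-20.6,  98.4]), array([29.3, 38.5]), 82.96) [-19.7  97.   30.4] [-40.9  84.4  26.2]
```

Emit:
move_arm(
  motion=[
    [[-0.008,0,0.02],[0,0,0]],
    [[0,0,0],[0,0,0]],
  ],
)

```text
time_s: 23.3
position: [0.5349, 0.1436, 0.029]
tool_rot: [[-0.135, 0.989, -0.063], [0.896, 0.149, 0.417], [0.422, -0.001, -0.907]]
ft_force: [0.4, -0.6, -1.9]
grip_width: 0.0289
gripper_force: 41.0
```

Emit:
move_arm(
  motion=[
    [[0,0,0],[0,0,0]],
    [[0,0,0],[0,0,0]],
    [[0,0,0],[0,0,0]],
    [[0,0,0],[0,0,0]],
    [[0,0,0],[0,0,0]],
  ],
  claw=0.54,
)

```text
time_s: 23.8
position: [0.535, 0.1438, 0.0292]
tool_rot: [[-0.135, 0.989, -0.063], [0.896, 0.149, 0.417], [0.422, -0.0, -0.907]]
ft_force: [1.0, -0.5, 0.7]
grip_width: 0.0393
gripper_force: 0.0
```

Emit:
move_arm(
  motion=[
    [[0,0,-0.2],[0,0,0]],
    [[0,0,-0.4],[0,0,0]],
    [[0,0,-0.6],[0,0,0]],
    [[0,0,-0.6],[0,0,0]],
    [[0,0,-0.6],[0,0,0]],
    [[0,0,0],[0,0,0]],
  ],
)

```text
time_s: 24.4
position: [0.5443, 0.0921, 0.1417]
tool_rot: [[-0.137, 0.989, -0.056], [0.897, 0.148, 0.416], [0.42, 0.006, -0.908]]
ft_force: [0.6, 1.1, -0.7]
grip_width: 0.0391
gripper_force: 0.0
```

```bash
python3 - <<'E'
from h import *
st(); slab()
for n in('scene','top'):
    d=load(n); X=cloud(d); f=d['frame'].astype(int); L=(X-O)@Ro.from_euler('z',YAW,degrees=True).as_matrix()*1000
    m=(L[...,0]<0)&(L[...,0]>-70)&(abs(L[...,1]-97)<25)&(L[...,2]>26)&(L[...,2]<34)&(f.sum(-1)>200); p=L[m]
    if len(p): print(n,len(p),rect(p/1000),p.min(0).round(1))
    m=(L[...,0]<-90)&(L[...,0]>-290)&(abs(L[...,1]-17)<25)&(L[...,2]>18)&(L[...,2]<60)&(f[...,2]>f[...,0]+15); p=L[m]
    if len(p): print(n,'shank line y at x=-100,-200:',np.polyval(np.polyfit(p[:,0],p[:,1],1),[-100,-200]).round(1),len(p))
# grip the bar where it was (last held TCP)
R=Rt(YAW,-3.6); p=S(-.1929,.0167,.0345); up=p-R[:,2]*.09
plan(up,R); plan(p,R,up,R)
E
```

```text
t 24.4 p [0.5443 0.0921 0.1417] slabframe [-88.2  95.4 141.7] yaw 98.68 pitch -24.81 F [ 0.6  1.1 -0.7] T [-0.22 -0.05 -0.02] w 0.0391 gf 0.0
edge raised mm [np.float64(17.21), np.float64(17.09)]
scene 73 (array([-35.6,  95. ]), array([39.3, 28.3]), 6.85) [-54.5  79.2  26.1]
scene shank line y at x=-100,-200: [15.6 15. ] 154
top 105 (array([-26.7,  98.4]), array([28.4, 52.8]), 89.47) [-53.   84.2  26. ]
top shank line y at x=-100,-200: [27.1 41.2] 1
 turn first /8deg [ 0.005 -2.668 -0.003] then shift /50mm [-2.254  1.604  0.14 ]
 turn first /8deg [0. 0. 0.] then shift /50mm [ 0.  -0.   1.8]<stdin>:8: RankWarning: Polyfit may be poorly conditioned
```

Emit:
move_arm(
  motion=[
    [[0,0,0],[0,-0.534,0]],
    [[0,0,0],[0,-0.534,0]],
    [[0,0,0],[0,-0.534,0]],
    [[0,0,0],[0,-0.534,0]],
    [[0,0,0],[0,-0.532,0]],
    [[-0.45,0.32,0.028],[0,0,0]],
    [[-0.45,0.32,0.028],[0,0,0]],
    [[-0.45,0.32,0.028],[0,0,0]],
    [[-0.45,0.32,0.028],[0,0,0]],
    [[-0.454,0.324,0.028],[0,0,0]],
    [[0,0,0],[0,0,0]],
    [[0,0,0],[0,0,0]],
  ],
  claw=0,
)

```text
time_s: 25.7
position: [0.6379, -0.0047, 0.1224]
tool_rot: [[-0.149, 0.989, -0.012], [0.987, 0.149, 0.063], [0.064, -0.003, -0.998]]
ft_force: [-1.2, 0.5, -0.0]
grip_width: 0.0855
gripper_force: 0.0
```

```bash
python3 - <<'E'
from h import *
st(); plan(S(-.1929,.0167,.0345),Rt(YAW,-3.6))
E
```

```text
t 25.7 p [ 0.6379 -0.0047  0.1224] slabframe [-197.8   17.3  122.4] yaw 98.58 pitch -3.69 F [-1.2  0.5 -0. ] T [-0.06 -0.04  0.01] w 0.0855 gf 0.0
 turn first /8deg [-0.021 -0.012 -0.002] then shift /50mm [-0.012  0.011  1.76 ]
```

Emit:
move_arm(
  motion=[
    [[0,0,0.4],[0,0,0]],
    [[0,0,0.5],[0,0,0]],
    [[0,0.011,0.4],[0,0,0]],
    [[0,0,0.3],[0,0,0]],
    [[0,0,0.16],[0,0,0]],
    [[0,0,0],[0,0,0]],
  ],
)

```text
time_s: 26.3
position: [0.6373, 0.0015, 0.0351]
tool_rot: [[-0.15, 0.989, -0.012], [0.987, 0.15, 0.063], [0.064, -0.003, -0.998]]
ft_force: [0.1, -0.5, -0.1]
grip_width: 0.0853
gripper_force: 0.0
```

Emit:
move_arm(
  motion=[
    [[0,0,0],[0,0,0]],
    [[0,0,0],[0,0,0]],
    [[0,0,0],[0,0,0]],
    [[0,0,0],[0,0,0]],
    [[0,0,0],[0,0,0]],
    [[0,0,0],[0,0,0]],
    [[0,0,0],[0,0,0]],
    [[0,0,0],[0,0,0]],
    [[0,0,0],[0,0,0]],
    [[0,0,0],[0,0,0]],
  ],
  claw=1,
  force=80,
)

```text
time_s: 27.3
position: [0.6383, 0.0004, 0.0361]
tool_rot: [[-0.149, 0.989, -0.01], [0.987, 0.15, 0.062], [0.063, -0.0, -0.998]]
ft_force: [-0.1, -0.9, 1.9]
grip_width: 0.0091
gripper_force: 78.7
```

```bash
python3 - <<'E'
from h import *
st(); slab()
E
```

```text
t 27.3 p [6.383e-01 4.000e-04 3.610e-02] slabframe [-192.8   16.1   36.1] yaw 98.61 pitch -3.61 F [-0.1 -0.9  1.9] T [-0.2   0.08  0.47] w 0.0091 gf 78.7
edge raised mm [np.float64(17.18), np.float64(16.98)]
```

Emit:
move_arm(
  motion=[
    [[0.002,0,-0.02],[0,-0.045,0]],
    [[0.002,0,-0.02],[0,-0.045,0]],
    [[0.002,0,-0.02],[0,-0.045,0]],
    [[0.002,0,-0.02],[0,-0.045,0]],
    [[0.002,0,-0.02],[0,-0.045,0]],
    [[0.002,0,-0.02],[0,-0.045,0]],
    [[0,0,0],[0,0,0]],
  ],
)

```text
time_s: 28.1
position: [0.638, 0.001, 0.042]
tool_rot: [[-0.15, 0.989, -0.005], [0.988, 0.15, 0.025], [0.025, -0.001, -1.0]]
ft_force: [-0.9, -3.1, -4.1]
grip_width: 0.0094
gripper_force: 78.0
```

```bash
python3 - <<'E'
from h import *
st(); slab()
E
```

```text
t 28.1 p [0.638 0.001 0.042] slabframe [-192.3   16.4   42. ] yaw 98.61 pitch -1.45 F [-0.9 -3.1 -4.1] T [-0.43  0.3   0.32] w 0.0094 gf 78.0
edge raised mm [np.float64(15.55), np.float64(15.53)]
```

Emit:
move_arm(
  motion=[
    [[0.002,0,-0.02],[0,-0.045,0]],
    [[0.002,0,-0.02],[0,-0.045,0]],
    [[0.002,0,-0.02],[0,-0.045,0]],
    [[0.002,0,-0.02],[0,-0.045,0]],
    [[0.002,0,-0.02],[0,-0.045,0]],
    [[0.002,0,-0.02],[0,-0.045,0]],
    [[0.002,0,-0.02],[0,-0.045,0]],
    [[0.002,0,-0.02],[0,-0.045,0]],
    [[0,0,0],[0,0,0]],
  ],
)

```text
time_s: 29.1
position: [0.638, 0.0019, 0.0501]
tool_rot: [[-0.15, 0.989, 0.003], [0.988, 0.15, -0.025], [-0.025, -0.0, -1.0]]
ft_force: [-3.2, 2.5, -5.8]
grip_width: 0.0093
gripper_force: 78.0
```

```bash
python3 - <<'E'
from h import *
st(); slab()
E
```

```text
t 29.1 p [0.638  0.0019 0.0501] slabframe [-191.3   16.1   50.1] yaw 98.62 pitch 1.42 F [-3.2  2.5 -5.8] T [0.36 0.35 0.35] w 0.0093 gf 78.0
edge raised mm [np.float64(11.81), np.float64(11.63)]
```

Emit:
move_arm(
  motion=[
    [[0.008,0,-0.035],[0,-0.08,0]],
    [[0.008,0,-0.035],[0,-0.08,0]],
    [[0.01,0,-0.07],[0,-0.16,0]],
    [[0.015,0,-0.07],[0,-0.16,0]],
    [[0.015,0,-0.07],[0,-0.16,0]],
    [[0.015,0,-0.07],[0,-0.16,0]],
    [[0.015,0,-0.07],[0,-0.16,0]],
    [[0,0,0],[0,0,0]],
  ],
)

```text
time_s: 30.0
position: [0.6373, 0.0083, 0.0711]
tool_rot: [[-0.148, 0.989, 0.024], [0.976, 0.15, -0.157], [-0.159, 0.001, -0.987]]
ft_force: [-0.5, -0.6, -8.6]
grip_width: 0.0092
gripper_force: 77.9
```

```bash
python3 - <<'E'
from h import *
o=st(); slab()
p=(Ro.from_euler('z',-YAW,degrees=True).apply(o['position']-O)*1000); th=-np.degrees(np.arcsin(o['tool_rot'][2,0]))
G=np.array([p[0],p[2]])-geo.W(np.array([[1.,9.]]),(0,0),th)[0]; print(th,geo.clr(G,th,-42,31),geo.W(geo.tip[None],G,th))
E
```

```text
t 30.0 p [0.6373 0.0083 0.0711] slabframe [-184.9   15.9   71.1] yaw 98.65 pitch 9.15 F [-0.5 -0.6 -8.6] T [0.46 0.09 0.06] w 0.0092 gf 77.9
edge raised mm [np.float64(11.95), np.float64(12.0)]
9.153108508257784 (np.float64(4.648215028644142), np.float64(2.3822388041499813), np.float64(22.055417436524362)) [[27.38955099 24.75939278]]
```

Emit:
move_arm(
  motion=[
    [[-0.15,0,0.016],[0,0,0]],
    [[-0.15,0,0.016],[0,0,0]],
    [[-0.15,0,0.016],[0,0,0]],
    [[-0.15,0,0.016],[0,0,0]],
    [[-0.1,0,0.005],[0,0,0]],
    [[0,0,0],[0,0,0]],
  ],
)

```text
time_s: 30.7
position: [0.6426, -0.0282, 0.0727]
tool_rot: [[-0.147, 0.989, 0.023], [0.976, 0.148, -0.157], [-0.158, -0.0, -0.987]]
ft_force: [0.6, 0.1, -9.1]
grip_width: 0.0091
gripper_force: 77.9
```

Emit:
move_arm(
  motion=[
    [[-0.3,0,-0.03],[0,0,0]],
    [[-0.4,0,-0.03],[0,0,0]],
    [[-0.5,0,-0.03],[0,0,0]],
    [[-0.5,0,0],[0,0,0]],
    [[-0.5,0,0],[0,0,0]],
    [[-0.2,0,0],[0,0,0]],
    [[0,0,0],[0,0,0]],
  ],
)

```text
time_s: 31.4
position: [0.6601, -0.1453, 0.0963]
tool_rot: [[-0.146, 0.989, 0.024], [0.977, 0.148, -0.157], [-0.159, 0.0, -0.987]]
ft_force: [0.4, 0.6, -9.0]
grip_width: 0.0091
gripper_force: 78.0
```

```bash
python3 - <<'E'
from h import *
o=st(); slab()
# level, lay down at TCP z .0235
p=S(-.345,.016,.06); plan(p,Rt(YAW,0)); plan(S(-.345,.016,.024),Rt(YAW,0),p,Rt(YAW,0))
d=load('scene');c=d['frame'][60:260,220:440,::-1]; cv2.imwrite('pics/s5.png',np.clip(cv2.resize(c,None,fx=2.9,fy=2.9).astype(float)*1.4,0,255).astype('uint8'))
E
```

```text
t 31.4 p [ 0.6601 -0.1453  0.0963] slabframe [-340.2   16.3   96.3] yaw 98.49 pitch 9.12 F [ 0.4  0.6 -9. ] T [ 0.37  0.01 -0.01] w 0.0091 gf 78.0
edge raised mm [np.float64(11.66), np.float64(11.61)]
 turn first /8deg [-6.000e-03  1.131e+00  1.000e-03] then shift /50mm [-0.141  0.006  0.717]
 turn first /8deg [0. 0. 0.] then shift /50mm [0.   0.   0.72]
```

View pics/s5.png

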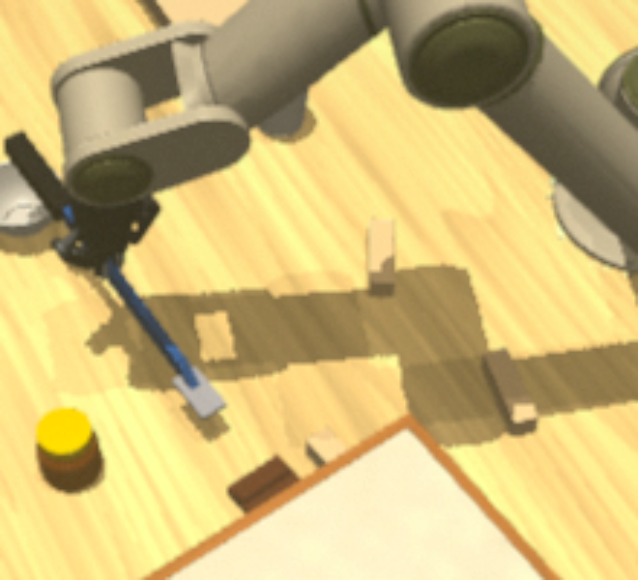

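The bar is out and the slab rests on the post (crop 325,445), but the bowl at crop (20,200) is right beside the handle. I'll lay the bar further toward the robot instead.

```bash
python3 - <<'E'
from h import *
d0=viewer.get_image('top'); X=cloud(d0)
m=(X[...,0]>.58)&(X[...,0]<.8)&(X[...,1]>-.45)&(X[...,1]<-.2)&(X[...,2]>.045)&(X[...,2]<.06); p=X[m]; print('bowl',p.min(0).round(3),p.max(0).round(3)) if m.any() else 0
t=[.535,-.155,.0963]
o=env.observe(); R=o['tool_rot']; print('shift cur',(R.T@(np.array(t)-o['position'])/.05).round(3))
R2=Rt(95,0); plan([.535,-.155,.07],R2,np.array(t),R)
print('toe',np.array(t)+.218*R2[:,0],'handle end',np.array(t)-.203*R2[:,0])
E
```

```text
bowl [ 0.647 -0.387  0.045] [ 0.753 -0.28   0.06 ]
shift cur [ 0.128 -2.505 -0.028]
 turn first /8deg [0.028 1.13  0.454] then shift /50mm [0.    0.    0.526]
toe [0.51600005 0.06217044 0.0963    ] handle end [ 0.55269262 -0.35722752  0.0963    ]
```

Emit:
move_arm(
  motion=[
    [[0,-0.3,0],[0,0,0]],
    [[0.02,-0.45,0],[0,0,0]],
    [[0.02,-0.45,0],[0,0,0]],
    [[0.02,-0.45,0],[0,0,0]],
    [[0.03,-0.45,-0.028],[0,0,0]],
    [[0.03,-0.4,0],[0,0,0]],
    [[0,0,0],[0.007,0.283,0.114]],
    [[0,0,0],[0.007,0.283,0.114]],
    [[0,0,0],[0.007,0.283,0.114]],
    [[0,0,0],[0.007,0.283,0.114]],
    [[0,0,0.25],[0,0,0]],
    [[0,0,0.26],[0,0,0]],
    [[0,0,0],[0,0,0]],
  ],
)

```text
time_s: 32.85
position: [0.5345, -0.1551, 0.0689]
tool_rot: [[-0.088, 0.996, -0.003], [0.996, 0.088, 0.0], [0.001, -0.003, -1.0]]
ft_force: [-0.6, -0.3, -8.6]
grip_width: 0.0095
gripper_force: 78.9
```

```bash
python3 - <<'E'
from h import *
o=st(); slab(); print((o['position'][2]-.0235)/.05)
d=load('top'); X=cloud(d); f=d['frame'].astype(int)
for n in('top','scene'):
    X=cloud(load(n)); m=(X[...,0]>.48)&(X[...,0]<.58)&(X[...,1]>-.02)&(X[...,1]<.08)&(X[...,2]>.025)&(X[...,2]<.11); p=X[m]
    if len(p)>5: print(n,np.polyfit(p[:,1],p[:,2],1).round(3),p[:,2].min(),p[p[:,1]>.05][:,2].mean())
    m=(X[...,0]>.5)&(X[...,0]<.6)&(X[...,1]>-.4)&(X[...,1]<-.23)&(X[...,2]>.025)&(X[...,2]<.11); p=X[m]; 
    if len(p)>5: print(n,'handle',np.percentile(p[:,2],[10,50,90]).round(4))
E
```

```text
t 32.85 p [ 0.5345 -0.1551  0.0689] slabframe [-331.   142.    68.9] yaw 95.03 pitch -0.04 F [-0.6 -0.3 -8.6] T [0.07 0.   0.02] w 0.0095 gf 78.9
edge raised mm [np.float64(12.18), np.float64(11.79)]
0.9083608937435326
top [-0.315  0.061] 0.04505714936406813 nan
top handle [0.0688 0.0762 0.0804]
scene [-0.1    0.059] 0.04314377180408169 0.05600330148576752
scene handle [0.0615 0.0749 0.0805]<stdin>:6: RuntimeWarning: Mean of empty slice.
  ret = ret.dtype.type(ret / rcount)
```

Emit:
move_arm(
  motion=[
    [[0,0,0.25],[0,0,0]],
    [[0,0,0.25],[0,0,0]],
    [[0,0,0.2],[0,0,0]],
    [[0,0,0.1],[0,0,0]],
    [[0,0,0.04],[0,0,0]],
    [[0,0,0.02],[0,0,0]],
    [[0,0,0],[0,0,0]],
    [[0,0,0],[0,0,0]],
  ],
)

```text
time_s: 33.75
position: [0.5358, -0.1564, 0.0284]
tool_rot: [[-0.086, 0.996, 0.002], [0.996, 0.086, -0.001], [-0.001, 0.002, -1.0]]
ft_force: [-0.2, -0.8, -8.7]
grip_width: 0.0091
gripper_force: 79.1
```

```bash
python3 - <<'E'
from h import *
st()
E
```

```text
t 33.75 p [ 0.5358 -0.1564  0.0284] slabframe [-332.6  140.9   28.4] yaw 94.95 pitch 0.06 F [-0.2 -0.8 -8.7] T [ 0.01 -0.03  0.02] w 0.0091 gf 79.1
```

Emit:
move_arm(
  motion=[
    [[0,0,0.03],[0,0,0]],
    [[0,0,0.03],[0,0,0]],
    [[0,0,0],[0,0,0]],
  ],
)

```text
time_s: 34.05
position: [0.5357, -0.1563, 0.025]
tool_rot: [[-0.086, 0.996, 0.001], [0.996, 0.086, -0.0], [-0.001, 0.001, -1.0]]
ft_force: [0.7, 0.1, -8.1]
grip_width: 0.009
gripper_force: 79.2
```

Emit:
move_arm(
  motion=[
    [[0,0,0.02],[0,0,0]],
    [[0,0,0],[0,0,0]],
  ],
)

```text
time_s: 34.25
position: [0.5357, -0.1564, 0.0242]
tool_rot: [[-0.086, 0.996, 0.001], [0.996, 0.086, -0.001], [-0.001, 0.001, -1.0]]
ft_force: [0.4, -1.4, -6.0]
grip_width: 0.0095
gripper_force: 79.4
```

```bash
python3 - <<'E'
from h import *
st()
E
```

```text
t 34.25 p [ 0.5357 -0.1564  0.0242] slabframe [-332.5  141.    24.2] yaw 94.94 pitch 0.04 F [ 0.4 -1.4 -6. ] T [0.34 0.03 0.02] w 0.0095 gf 79.4
```

Contact is beginning. A touch lower, then release and retreat.

Emit:
move_arm(
  motion=[
    [[0,0,0.015],[0,0,0]],
    [[0,0,0],[0,0,0]],
  ],
)

```text
time_s: 34.45
position: [0.5358, -0.1564, 0.0235]
tool_rot: [[-0.086, 0.996, 0.001], [0.996, 0.086, -0.001], [-0.001, 0.001, -1.0]]
ft_force: [0.1, -1.7, -4.3]
grip_width: 0.0091
gripper_force: 79.6
```

Emit:
move_arm(
  motion=[
    [[0,0,0],[0,0,0]],
    [[0,0,0],[0,0,0]],
    [[0,0,0],[0,0,0]],
    [[0,0,0],[0,0,0]],
    [[0,0,0],[0,0,0]],
    [[0,0,0],[0,0,0]],
    [[0,0,0],[0,0,0]],
    [[0,0,0],[0,0,0]],
  ],
  claw=0,
)

```text
time_s: 35.25
position: [0.5356, -0.1563, 0.0233]
tool_rot: [[-0.086, 0.996, 0.001], [0.996, 0.086, -0.001], [-0.001, 0.001, -1.0]]
ft_force: [0.4, -0.6, 0.8]
grip_width: 0.0853
gripper_force: 0.0
```

Emit:
move_arm(
  motion=[
    [[0,0,-0.2],[0,0,0]],
    [[0,0,-0.5],[0,0,0]],
    [[0,0,-0.6],[0,0,0]],
    [[0,0,-0.6],[0,0,0]],
    [[0,0,-0.6],[0,0,0]],
    [[0,0,-0.6],[0,0,0]],
    [[0,0,-0.4],[0,0,0]],
    [[-0.5,-0.4,0],[0,0,0]],
    [[-0.5,-0.4,0],[0,0,0]],
    [[-0.5,-0.4,0],[0,0,0]],
    [[0,0,0],[0,0,0]],
  ],
)

```text
time_s: 36.35
position: [0.4806, -0.2385, 0.1991]
tool_rot: [[-0.083, 0.997, 0.001], [0.997, 0.083, -0.002], [-0.002, 0.001, -1.0]]
ft_force: [0.5, 0.5, 0.8]
grip_width: 0.0854
gripper_force: 0.0
```

```bash
python3 - <<'E'
from h import *
st(); slab()
d=load('scene');c=d['frame'][60:260,220:440,::-1]; cv2.imwrite('pics/s6.png',np.clip(cv2.resize(c,None,fx=2.9,fy=2.9).astype(float)*1.4,0,255).astype('uint8'))
X=cloud(d); L=(X-O)@Ro.from_euler('z',YAW,degrees=True).as_matrix()*1000; m=(L[...,0]<-2)&(L[...,0]>-70)&(abs(L[...,1]-97)<25)&(L[...,2]>26)&(L[...,2]<34); print('post',rect(L[m]/1000),L[m].min(0).round(1))
E
```

```text
t 36.35 p [ 0.4806 -0.2385  0.1991] slabframe [-405.4  207.7  199.1] yaw 94.75 pitch 0.09 F [0.5 0.5 0.8] T [ 0.05  0.01 -0.05] w 0.0854 gf 0.0
edge raised mm [np.float64(11.76), np.float64(11.64)]
post (array([-34.4,  94. ]), array([38.5, 27.6]), 5.7) [-53.3  78.7  26.1]
```

View pics/s6.png

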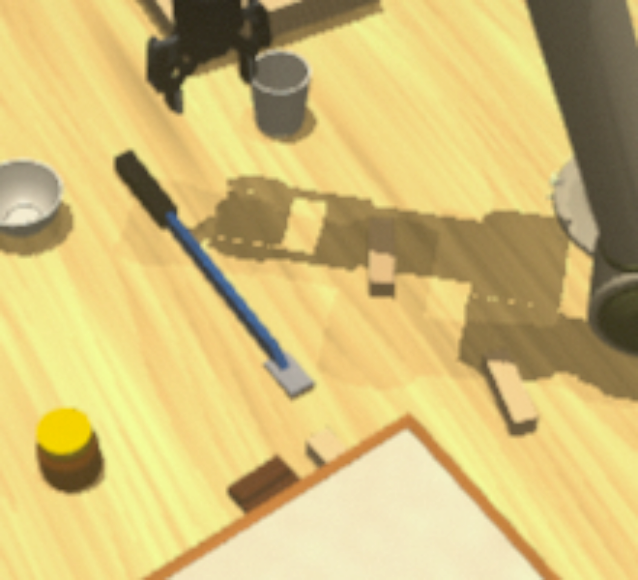

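The bar lies flat and clear, with its toe at crop (290,375). The post (325,445) holds the slab about 12 mm up, and the jar, bowl and beaker haven't moved. Handing in.

```bash
python3 -c "
from rig import env
print(env.close_job())"
```

```text
the job is handed in; nothing more can be done
None
```

I handed the job in at about 36 s: the slab's front edge rests on the post, about 12 mm above its lying height and with about half the post's length under it. The bar lies flat in front, clear of the slab and block, and the jar, bowl and beaker were not touched. The hand-in returned no verdict.

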